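# Nest three drained strainers on the drip-stand hook

### The arm

A 7-joint arm with a two-finger parallel gripper is mounted at the origin on the work surface. World frame = base frame: x ahead of the robot, y to its left, z up, the work surface at z = 0. Lengths are in m, angles in rad, forces in N, time in s.
With the tool pointing down it reaches from about 0.4 to 0.85 m from the base axis. Payload 10.4 kg.
Tool frame: the origin (TCP) lies midway between the tips of the shut fingers; the grasp point (between the pads) lies 19 mm behind it; z points along the fingers, x is the direction in which the jaws open and shut, and the axes are right-handed (so a half turn about z gives the same grasp; the last joint's range is limited). The gripper opens to 85 mm and grips with 20 to 120 N. Pads are 22 mm wide; open, the fingers measure 114 mm over their backs; the gripper's body (76 mm by 85 mm) begins 54 mm behind the grasp point. The pads swing forward as they close: fully open they stand 13 mm farther back than shut.
Start: joints at [1.124, 0.332, -0.065, 1.46, 0.022, 1.35, -0.088], TCP at [0.257, -0.57, 0.205] pointing down, gripper open.
Joint ranges: [-2.6, 2.6], [-0.5, 2.12], [-1.47, 1.34], [0.16, 2.42], [-1.27, 4.41], [0.06, 2.06], [-2.6, 2.6]. Speed limits (rad/s): [2.22, 2.22, 2.79, 2.79, 3.14, 3.14, 3.14].

### API

Orientations are given as a unit quaternion [x, y, z, w].
In Python, from workcell import manip, cams gives the robot as it stands.
- The arm moves only by the tool move_arm, never from a script. Its argument "moves" is a list of rows, each a list of 7 numbers: the turn, a rotation vector about the tool's x, y, z in degrees, then the shift along the tool's x, y, z in m, then the finger opening in m, from 0 to 0.0854. A call has 1 to 10 rows; each row is the pose to reach, as a shift and turn from the pose commanded when the call began, along the tool's axes at that moment; what a row does not reach only later rows make up. A row lasts 1/10 s, in which the tool goes at most 50 mm and 8.59 degrees, less where a joint would pass 70% of its speed; a pose out of reach is approached as far as the arm can. A call with a gripper value outside its range is refused whole. The fingers move at their own pace and stop on an object; "grip_force" is the grip in N (left out, the last holds). Time passes only in rows, so rows that repeat a pose let the fingers close. It gives the time, the measured TCP pose, the force and the opening at its end, in the units of the state.
- manip.get_obs(): the state, without advancing time (a new reading comes with each control period).
- cams.camera(name): name is "scene" or "top" or "wrist"; returns the picture (400x640x3 uint8, red, green, blue); there is no depth.
- cams.camera_params(name): a dict with "fx", "fy", "cx", "cy" (pixels), "xyz" and "rotation" of the camera in the world. Camera axes: x right, y up, looking along -z (the intrinsics and any distortion apply to the point x, -y, -z); pixel columns grow to the right and rows downward; lengths in m; the calibration is good to about 2 mm. A picture is of the moment at which its call begins: read the wrist's pose just before it. camera_params takes no time and is no camera call; for the wrist camera it gives the pose at the moment of the call.
- manip.hand_in(): hands the job in, once; it reports no verdict.
The state is a dict: "clock": time; "joint_pos": joint angles; "joint_velocities": joint speeds; "tau": joint torques, N m; "position": TCP position; "ee_rot": TCP orientation; "ft_force": force on the tool from outside, world axes, zero at the start; "torque": the same for the moment, N m; "grip_width": opening from 0.0 (shut) to 1.0 (fully open).
Only numpy, scipy, OpenCV 4.12 (cv2) and the standard library are available. Lean on these libraries where they do the work, as an engineer would, in place of code of your own. Each camera call takes 0.05 s, during which the arm holds its last target. There are 200 camera calls.

### The job

Hang the three square strainers by the slots in their handles on the one hook bar of the drip stand, mouths facing the tip of the bar: the large blue-handled one first, then the middle yellow one nested in it, then the small red one. Slide each back along the bar and, while holding it, press it gently home for about half a second (a push of about 8 N) - the large handle against the black collar, each next handle flush against the one before - so that they stay there once let go. Never load the strainers, the bar or the collar with more than 25 N. Leave the other things on the bench where they are.

Things in the scene. Friction and masses are not known exactly. Their poses are not given: they have to be found in the camera images.
- large_handle (a point): centre of the blue plastic handle block (sizes in mm): 22 wide (y), 20 deep (x), 50 tall (z). A slot 14 wide (y), 30 tall goes through it along x, from 21 below to 9 above this point: hung, the slot's top edge rests on the bar and this point is 9 below the bar's top. The tray's back is flush with the block's back (10 behind, +x), its mouth 34 in front; its underside 116 below this point.
- middle_handle (a point): centre of the yellow plastic handle block (sizes in mm): 28 wide (y), 20 deep (x), 50 tall (z). A slot 14 wide (y), 30 tall goes through it along x, from 21 below to 9 above this point: hung, the slot's top edge rests on the bar and this point is 9 below the bar's top. The tray's back is flush with the block's back (10 behind, +x), its mouth 34 in front; its underside 105 below this point.
- small_handle (a point): centre of the red plastic handle block (sizes in mm): 34 wide (y), 20 deep (x), 50 tall (z). A slot 14 wide (y), 30 tall goes through it along x, from 21 below to 9 above this point: hung, the slot's top edge rests on the bar and this point is 9 below the bar's top. The tray's back is flush with the block's back (10 behind, +x), its mouth 34 in front; its underside 94 below this point.
- hook (a point): point on the top line of the drip stand's hook bar, just behind its upturned tip. The bar is level, round steel, 9 mm diameter, top 185 above the bench; +x runs along it from the tip back to the post, z is up. From 3 to 13 in front (-x) of this point the end turns up, to 11 above the top line. Hung strainers have their x along this x.
- clamp: fixed clamp that holds the black plastic collar (28 diameter, 20 long, a rigid stop round the bar). Its origin is at the centre of the stand's underside and says nothing of the collar: the collar's front face lies somewhere between 102 and 118 mm behind hook, different every time and not measured, so it must be found by touch.
- large: the large strainer, about 0.20 kg: a shallow square perforated steel tray (mm) 110 wide (y), 90 tall (z), 44 deep (x), walls 3, mouth to -x, standing on its lower edge at the start; its top wall has a 44 wide gap in the middle for the next handle. Nested trays have 8 to 9 mm to spare all round. Origin at the centre of its underside
- middle: the middle strainer, about 0.15 kg: a shallow square perforated steel tray (mm) 86 wide (y), 68 tall (z), 44 deep (x), walls 3, mouth to -x, standing on its lower edge at the start; its top wall has a 44 wide gap in the middle for the next handle. Nested trays have 8 to 9 mm to spare all round. Origin at the centre of its underside
- small: the small strainer, about 0.10 kg: a shallow square perforated steel tray (mm) 62 wide (y), 46 tall (z), 44 deep (x), walls 3, mouth to -x, standing on its lower edge at the start; its top wall has a 44 wide gap in the middle for the next handle. Nested trays have 8 to 9 mm to spare all round. Origin at the centre of its underside
- stand: the drip stand: steel foot plate, post (top 212 high) and hook bar (top 185 high), fixed to the bench; origin at the centre of the foot's underside, 98 behind hook
- wash_bottle: white bottle with red cap, 60 diameter, 150 tall, bystander; origin under its centre
- jar: amber jar, 64 diameter, 80 tall, bystander; origin under its centre
- mount_a: black round specimen, 32 diameter, 22 tall, bystander; origin under its centre
- mount_b: steel round specimen, 32 diameter, 22 tall, bystander; origin under its centre
- dish: white dish, 90 diameter, 18 tall, bystander; origin under its centre
- mouse: black computer mouse, 62 diameter, 33 tall, bystander; origin under its centre
There are look-alikes about, which are no part of the job. Leave any purple look-alike of the small alone.

How it is judged:
By the outcome, as a careful person would: the job done as asked, in the order asked, and still so for the second after the job is handed in, with the robot touching nothing.
It also fails if it takes over 72 s, if anything falls off the work surface, if the arm or the gripper's body presses on something with over 40 N, if the wrist force passes 120 N, or if a joint passes its speed limit or range.

## Working session

There is one attempt and no reset: what is moved stays moved. The work goes in short steps, Python scripts to look and compute and a tool call to move; the robot and the scene stay as the last step left them, time stands still between calls to the robot, and variables do not carry over. Pictures are saved under pics/ and viewed, about 8 in all and at most 12, crops included, and the job is handed in when it is done.

Besides the shell and the picture viewer there is one more tool, called after "Call:" by a JSON object that holds its "op" and its "data". move_arm: Moves the arm, as the interface text tells. Its arguments: {"type":"object","properties":{"moves":{"type":"array","items":{"type":"array","items":{"type":"number"}}},"grip_force":{"type":"number"}},"required":["moves"]}

```bash
ls; mkdir -p pics; python3 - <<'E'
from workcell import manip,cams
import cv2
print(manip.get_obs())
for n in ["scene","top"]:
    p=cams.camera_params(n);print(n,p)
    cv2.imwrite(f"pics/{n}0.png",cams.camera(n)[:,:,::-1])
print(cams.camera_params("wrist"))
E
```

```text
pics
{'clock': 0.0, 'joint_pos': array([ 1.124384  ,  0.33288732, -0.06471453,  1.46094965,  0.02159946,
        1.34991836, -0.08851184]), 'joint_velocities': array([-1.23217118e-03,  6.71421090e-04, -1.00014694e-03,  1.75936374e-04,
       -1.07962264e-03,  5.61695144e-04, -1.93656928e-05]), 'tau': array([-3.21799325e-04, -6.25442576e+01,  4.90020728e-02, -3.91613352e+01,
        1.62874191e-02,  9.52471892e-03, -3.39790643e-05]), 'position': array([ 0.25685005, -0.56931695,  0.20430238]), 'ee_rot': array([ 8.40017450e-01, -5.42558887e-01, -6.32871773e-04, -3.70856157e-04]), 'ft_force': array([-0.57720761,  0.79772751, -1.1062122 ]), 'torque': array([-0.03180402, -0.04425384, -0.04689723]), 'grip_width': 1.0028319933388168}
scene {'fx': 380.00194653755204, 'fy': 380.00194653755204, 'cx': 317.5202192742322, 'cy': 193.93355776658663, 'xyz': array([0.85645208, 0.45015327, 0.91524729]), 'rotation': array([0.08333561, 0.30133482, 0.91439788, 0.25715562])}
top {'fx': 397.1543957998058, 'fy': 397.1543957998058, 'cx': 319.4744805533673, 'cy': 197.66563188516102, 'xyz': array([ 0.29768706, -0.06703593,  1.27843287]), 'rotation': array([ 0.07590442, -0.06156924, -0.69504149,  0.71229564])}
{'fx': 330.60648522239796, 'fy': 330.60648522239796, 'cx': 320.83109215251625, 'cy': 200.19364637643145, 'xyz': array([ 0.33515845, -0.53467029,  0.37277001]), 'rotation': array([-0.13931271,  0.09094807, -0.53536307,  0.82807415])}
```

View pics/scene0.png

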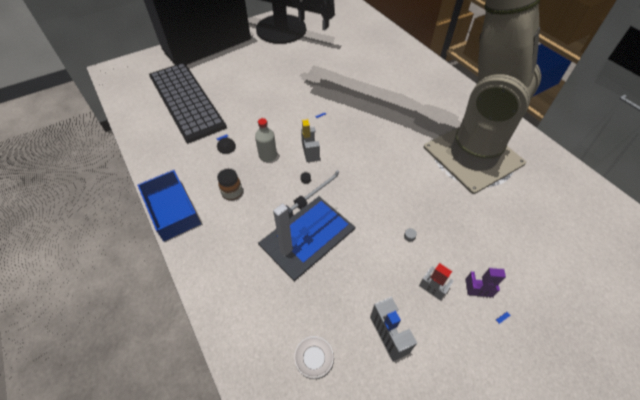

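View pics/top0.png

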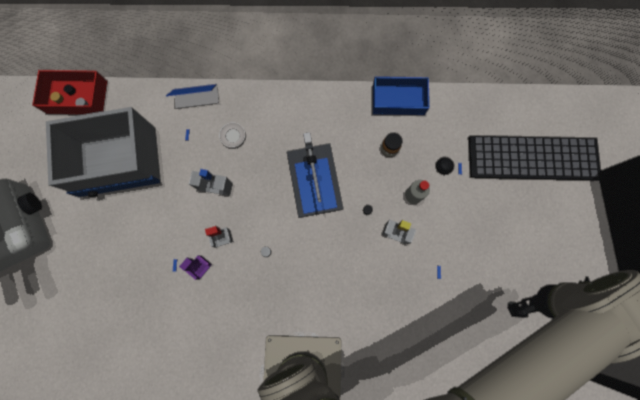

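```bash
cat > h.py <<'E'
import numpy as np, cv2
from scipy.spatial.transform import Rotation as R
from workcell import manip,cams
def ray(p,uv):
    uv=np.atleast_2d(uv).astype(float)
    d=np.c_[(uv[:,0]-p["cx"])/p["fx"],-(uv[:,1]-p["cy"])/p["fy"],-np.ones(len(uv))]
    return p["xyz"],R.from_quat(p["rotation"]).apply(d)
def onz(p,uv,z):
    o,d=ray(p,uv); return o+d*((z-o[2])/d[:,2])[:,None]
def proj(p,X):
    c=R.from_quat(p["rotation"]).inv().apply(np.atleast_2d(X)-p["xyz"])
    return np.c_[p["cx"]-p["fx"]*c[:,0]/c[:,2],p["cy"]+p["fy"]*c[:,1]/c[:,2]]
def tri(pa,a,pb,b):
    oa,da=ray(pa,a);ob,db=ray(pb,b);da=da[0];db=db[0]
    s=np.linalg.lstsq(np.c_[da,-db],ob-oa,rcond=None)[0]
    A=oa+s[0]*da;B=ob+s[1]*db
    return (A+B)/2,np.linalg.norm(A-B)
def mask(im,col):
    h=cv2.cvtColor(im,cv2.COLOR_RGB2HSV);H,S,V=[h[...,i].astype(int) for i in range(3)]
    r={"red":((H<8)|(H>172)),"yellow":(H>18)&(H<35),"blue":(H>100)&(H<125),"purple":(H>130)&(H<160)}[col]
    return (r&(S>(150 if col!="purple" else 80))&(V>60)).astype(np.uint8)
def blobs(im,col,amin=8):
    n,l,s,c=cv2.connectedComponentsWithStats(mask(im,col))
    return [(int(s[i,4]),c[i].round(1).tolist(),s[i,:4].tolist()) for i in range(1,n) if s[i,4]>=amin]
E
python3 - <<'E'
from h import *
for n in ["scene","top"]:
    im=cv2.imread(f"pics/{n}0.png")[:,:,::-1].copy()
    for c in ["red","yellow","blue","purple"]: print(n,c,blobs(im,c))
t=cv2.imread("pics/top0.png");s=cv2.imread("pics/scene0.png")
a=cv2.resize(t[110:280,160:430],(800,503),interpolation=cv2.INTER_CUBIC);cv2.imwrite("pics/tc.png",a)
b=cv2.resize(s[110:370,230:520],(669,600),interpolation=cv2.INTER_CUBIC);cv2.imwrite("pics/sc.png",b)
E
```

```text
scene red [(41, [261.9, 121.7], [259, 119, 7, 7]), (109, [442.9, 270.3], [436, 264, 15, 13])]
scene yellow [(44, [305.4, 123.5], [303, 120, 6, 8])]
scene blue [(658, [548.6, 64.8], [537, 45, 31, 48]), (11, [222.5, 137.2], [219, 136, 8, 4]), (1645, [168.4, 206.3], [139, 171, 56, 68]), (1906, [314.5, 230.0], [290, 202, 58, 60]), (103, [393.2, 317.9], [388, 312, 12, 13]), (48, [502.6, 317.2], [497, 313, 12, 9]), (12, [387.0, 325.5], [386, 323, 3, 6])]
scene purple [(535, [486.6, 281.8], [468, 268, 37, 28])]
top red [(43, [51.1, 72.0], [38, 71, 34, 9]), (1073, [71.3, 91.7], [33, 71, 64, 37]), (55, [423.7, 185.2], [420, 181, 9, 9]), (77, [211.8, 230.8], [206, 227, 12, 8])]
top yellow [(20, [402.8, 226.8], [399, 223, 9, 7])]
top blue [(1253, [398.9, 95.8], [374, 78, 54, 31]), (168, [191.5, 89.8], [169, 86, 45, 9]), (13, [187.0, 134.2], [186, 130, 3, 9]), (1425, [315.2, 186.0], [295, 159, 41, 54]), (18, [459.5, 168.0], [459, 164, 2, 9]), (43, [203.5, 173.2], [200, 170, 8, 7]), (19, [174.5, 264.7], [174, 260, 2, 10]), (22, [438.5, 272.0], [438, 267, 2, 11])]
top purple [(304, [195.9, 266.9], [180, 256, 30, 23])]
```

View pics/tc.png

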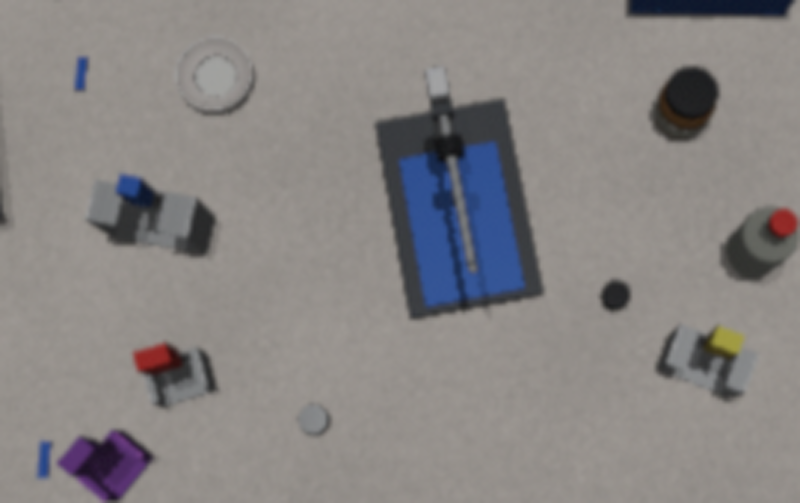

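View pics/sc.png

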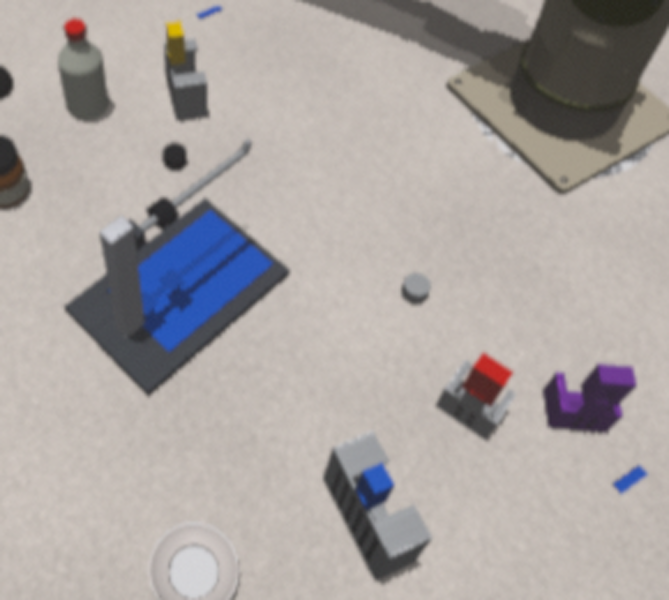

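```bash
python3 - <<'E'
from h import *
T=cams.camera_params("top");S=cams.camera_params("scene");W=cams.camera_params("wrist")
for n,a,b in [("large",[203.5,173.2],[393.2,317.9]),("middle",[402.8,226.8],[305.4,123.5]),("small",[211.8,230.8],[442.9,270.3])]:
    print(n,tri(T,a,S,b))
k=270/800
def tc(x,y): return [160+x*k,110+y*k]
ks=290/669
def sc(x,y): return [230+x*ks,110+y*ks]
print("tip",tri(T,tc(473,270),S,sc(247,147)))
print("bar coll",tri(T,tc(448,145),S,sc(163,212)))
f=onz(T,[tc(376,122),tc(503,99),tc(542,293),tc(411,318)],.008);print(f, f.mean(0))
for a,b in((1,0),(2,3)):pass
d=(f[0]+f[1]-f[2]-f[3]);print("yaw foot",np.degrees(np.arctan2(d[1],d[0])))
# large tray top wall z=.09 ; ends
for nm,pts,z in [("large",[(105,182),(215,205)],.09),("middle",[(680,328),(752,358)],.068)]:
    print(nm,onz(T,[tc(*q) for q in pts],z))
print(R.from_quat(manip.get_obs()["ee_rot"]).as_matrix().round(3))
Rt=R.from_quat(manip.get_obs()["ee_rot"]);print("cam in tool",Rt.inv().apply(W["xyz"]-manip.get_obs()["position"]),(Rt.inv()*R.from_quat(W["rotation"])).as_matrix().round(3))
E
```

```text
large (array([0.58994118, 0.30845568, 0.13290081]), np.float64(0.0003708077028282882))
middle (array([ 0.44702759, -0.28754257,  0.12608664]), np.float64(0.007992947080117606))
small (array([0.41938872, 0.27677158, 0.11268129]), np.float64(0.0027572865538662457))
tip (array([ 0.50290334, -0.04178892,  0.1822811 ]), np.float64(0.0022344367563981505))
bar coll (array([ 0.6243447 , -0.01399683,  0.18409686]), np.float64(0.0037029478884523168))
[[ 0.70385454  0.07522554  0.008     ]
 [ 0.73392215 -0.06743106  0.008     ]
 [ 0.51263119 -0.1147703   0.008     ]
 [ 0.48166406  0.02757377  0.008     ]] [ 0.60801798 -0.01985051  0.008     ]
yaw foot 12.089726745150063
large [[0.60614753 0.34803898 0.09      ]
 [0.58388782 0.2304584  0.09      ]]
middle [[ 0.46913057 -0.25551676  0.068     ]
 [ 0.43981326 -0.32899717  0.068     ]]
[[ 0.411 -0.912 -0.001]
 [-0.912 -0.411  0.001]
 [-0.001  0.    -1.   ]]
cam in tool [ 0.00034397 -0.08563175 -0.16839324] [[ 1.     0.001  0.001]
 [ 0.001 -0.945 -0.328]
 [ 0.     0.328 -0.945]]
```

```bash
cat >> h.py <<'E'
def Rt(a):
    a=np.radians(a);x=np.array([np.cos(a),np.sin(a),0]);z=np.array([0,0,-1.]);return R.from_matrix(np.c_[x,np.cross(z,x),z])
def rel(p0,R0,p,a):
    q=R0.inv()*Rt(a)
    print("turn",np.degrees(q.as_rotvec()).round(2),"shift",R0.inv().apply(np.array(p)-p0).round(4))
def now():
    o=manip.get_obs();r=R.from_quat(o["ee_rot"]);m=r.as_matrix()
    print("t",round(o["clock"],2),"pos",o["position"].round(4),"a",np.degrees(np.arctan2(m[1,0],m[0,0])).round(2),"zax",m[:,2].round(3),"F",o["ft_force"].round(1),"w",round(float(o["grip_width"])*85.4,1),"j",o["joint_pos"].round(2))
    return o["position"],r
E
python3 - <<'E'
from h import *
p,r=now()
rel(p,r,[.40,-.38,.32],19.3)
rel(np.array([.40,-.38,.32]),Rt(19.3),[.43,-.28,.30],68)
E
```

```text
t 0.1 pos [ 0.2569 -0.5694  0.2044] a -65.72 zax [-0.001  0.001 -1.   ] F [ 0.1 -0.8 -0.3] w 85.4 j [ 1.12  0.33 -0.06  1.46  0.02  1.35 -0.09]
turn [-5.000e-02  6.000e-02 -8.502e+01] shift [-0.1139 -0.2083 -0.1155]
turn [  0.    0.  -48.7] shift [ 0.0614 -0.0845  0.02  ]
```

Call:
{"op": "move_arm", "data": {"moves": [[0,0,-85,-0.114,-0.208,-0.116,0.085],[0,0,-85,-0.114,-0.208,-0.116,0.085],[0,0,-85,-0.114,-0.208,-0.116,0.085],[0,0,-85,-0.114,-0.208,-0.116,0.085],[0,0,-85,-0.114,-0.208,-0.116,0.085],[0,0,-85,-0.114,-0.208,-0.116,0.085],[0,0,-85,-0.114,-0.208,-0.116,0.085],[0,0,-85,-0.114,-0.208,-0.116,0.085],[0,0,-85,-0.114,-0.208,-0.116,0.085],[0,0,-85,-0.114,-0.208,-0.116,0.085]]}}

```text
clock: 1.1
position: [0.3996, -0.3801, 0.3207]
ee_rot: [0.985, 0.171, -0.0, -0.0]
ft_force: [-0.2, 0.9, -0.1]
grip_width: 0.995
```

Call:
{"op": "move_arm", "data": {"moves": [[0,0,-48.7,0.061,-0.085,0.02,0.085],[0,0,-48.7,0.061,-0.085,0.02,0.085],[0,0,-48.7,0.061,-0.085,0.02,0.085],[0,0,-48.7,0.061,-0.085,0.02,0.085],[0,0,-48.7,0.061,-0.085,0.02,0.085],[0,0,-48.7,0.061,-0.085,0.02,0.085],[0,0,-48.7,0.061,-0.085,0.02,0.085],[0,0,-48.7,0.061,-0.085,0.02,0.085]]}}

```text
clock: 1.9
position: [0.4291, -0.2799, 0.3009]
ee_rot: [0.83, 0.558, -0.0, -0.0]
ft_force: [0.3, -0.1, -0.0]
grip_width: 0.995
```

```bash
python3 - <<'E'
from h import *
import pickle
p,r=now();W=cams.camera_params("wrist");im=cams.camera("wrist")
pickle.dump((W,im),open("w_mid.pkl","wb"));cv2.imwrite("pics/w_mid.png",im[:,:,::-1])
print(blobs(im,"yellow"), proj(W,[.447,-.2875,.13]))
rel(p,r,[.55,-.03,.30],102)
E
```

```text
t 1.9 pos [ 0.4291 -0.2799  0.3009] a 67.8 zax [-0.  0. -1.] F [ 0.3 -0.1 -0. ] w 85.0 j [ 0.92  0.07 -0.45  1.57  0.03  1.5   1.65]
[(74, [317.7, 176.8], [312, 174, 12, 7]), (451, [317.7, 192.1], [306, 183, 25, 19])] [[320.22099773 187.54704117]]
turn [-2.00e-02 -1.00e-02 -3.42e+01] shift [0.277  0.0175 0.0009]
```

Call:
{"op": "move_arm", "data": {"moves": [[0,0,-34.2,0.277,0.018,0.001,0.085],[0,0,-34.2,0.277,0.018,0.001,0.085],[0,0,-34.2,0.277,0.018,0.001,0.085],[0,0,-34.2,0.277,0.018,0.001,0.085],[0,0,-34.2,0.277,0.018,0.001,0.085],[0,0,-34.2,0.277,0.018,0.001,0.085],[0,0,-34.2,0.277,0.018,0.001,0.085],[0,0,-34.2,0.277,0.018,0.001,0.085]]}}

```text
clock: 2.75
position: [0.5498, -0.0296, 0.2999]
ee_rot: [0.628, 0.778, -0.0, -0.0]
ft_force: [-0.8, -0.7, 0.3]
grip_width: 0.993
```

```bash
python3 - <<'E'
from h import *
import pickle
p,r=now();W=cams.camera_params("wrist");im=cams.camera("wrist")
pickle.dump((W,im),open("w_st.pkl","wb"))
m=pickle.load(open("w_mid.pkl","rb"))[1]
v=np.hstack([im[:,100:540],m[60:340,180:460][:, :].repeat(1,0) if 0 else cv2.resize(m[80:320,200:440],(400,400))])
v=cv2.resize(v,None,fx=800/v.shape[1],fy=800/v.shape[1],interpolation=cv2.INTER_AREA);print(v.shape)
cv2.imwrite("pics/st.png",v[:,:,::-1])
rel(p,r,[.565,.31,.30],79.4)
E
```

```text
t 2.75 pos [ 0.5498 -0.0296  0.2999] a 102.16 zax [-0.  0. -1.] F [-0.8 -0.7  0.3] w 84.8 j [ 0.58  0.2  -0.71  1.47  0.13  1.52  1.66]
(381, 800, 3)
turn [-0.03 -0.   22.76] shift [ 3.288e-01  8.640e-02 -1.000e-04]
```

View pics/st.png

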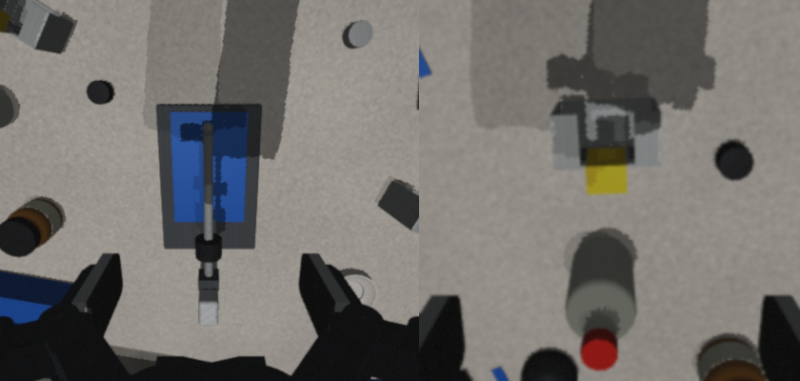

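```bash
python3 - <<'E'
from h import *
import pickle
W,im=pickle.load(open("w_st.pkl","rb"))
h=cv2.cvtColor(im,cv2.COLOR_RGB2HSV)
C=[]
for v in range(124,246,6):
    s=h[v,300:345,1]; idx=np.where(s<100)[0]+300
    g=im[v,300:345].mean(1)
    if v%12==4: print(v,idx.tolist() if len(idx)<25 else len(idx))
    idx=idx[(idx>308)&(idx<328)]
    if 3<=len(idx)<=18:C.append((idx.mean(),v))
C=np.array(C)
P=onz(W,C,.1805);  # axis height
d=np.polyfit(P[:,0],P[:,1],1);print(P[[0,-1]],"yaw",np.degrees(np.arctan(d[0])),"y at .5",np.polyval(d,.5),"res",np.abs(np.polyval(d,P[:,0])-P[:,1]).max())
print("col317",im[118:142:2,319].tolist())
M,mm=pickle.load(open("w_mid.pkl","rb"))
k=cv2.findContours(mask(mm,"yellow"),cv2.RETR_EXTERNAL,cv2.CHAIN_APPROX_NONE)[0]
k=max(k,key=len);rc=cv2.minAreaRect(k);print(rc,onz(M,cv2.boxPoints(rc),.13),onz(M,[rc[0]],.13))
E
```

```text
124 []
136 [313, 314, 315, 316, 317, 318, 319, 320, 321, 322, 323]
148 [314, 315, 316, 317, 318, 319, 320, 321, 322, 323]
160 [314, 315, 316, 317, 318, 319, 320, 321, 322]
172 [314, 315, 316, 317, 318, 319, 320, 321, 322]
184 [314, 315, 316, 317, 318, 319, 320, 321, 322]
196 [314, 315, 316, 317, 318, 319, 320, 321, 322, 323]
208 [314, 315, 316, 317, 318, 319, 320, 321, 322]
220 [314, 315, 316, 317, 318, 319, 320, 321, 322, 323]
232 [314, 315, 316, 317, 318, 319, 320, 321, 322, 323, 324, 325]
244 45
[[ 0.50375972 -0.04214475  0.1805    ]
 [ 0.59713117 -0.02095656  0.1805    ]] yaw 12.272020313419869 y at .5 -0.04295729308886638 res 0.0008723924155631321
col317 [[42, 75, 133], [44, 76, 136], [40, 75, 135], [39, 73, 134], [34, 62, 113], [26, 34, 55], [50, 51, 51], [53, 55, 54], [53, 53, 54], [49, 50, 50], [45, 46, 45], [43, 43, 43]]
((318.0, 192.0), (18.0, 24.0), 90.0) [[ 0.436569   -0.2996165   0.13      ]
 [ 0.44626602 -0.27592548  0.13      ]
 [ 0.46514705 -0.28345762  0.13      ]
 [ 0.45526827 -0.30759446  0.13      ]] [[ 0.45072514 -0.2916122   0.13      ]]
```

Call:
{"op": "move_arm", "data": {"moves": [[0,0,22.8,0.329,0.086,0,0.085],[0,0,22.8,0.329,0.086,0,0.085],[0,0,22.8,0.329,0.086,0,0.085],[0,0,22.8,0.329,0.086,0,0.085],[0,0,22.8,0.329,0.086,0,0.085],[0,0,22.8,0.329,0.086,0,0.085],[0,0,22.8,0.329,0.086,0,0.085],[0,0,22.8,0.329,0.086,0,0.085],[0,0,22.8,0.329,0.086,0,0.085]]}}

```text
clock: 3.7
position: [0.5644, 0.3101, 0.2996]
ee_rot: [0.769, 0.639, -0.0, -0.0]
ft_force: [0.1, -0.6, -0.3]
grip_width: 0.997
```

```bash
python3 - <<'E'
from h import *
import pickle
p,r=now();W=cams.camera_params("wrist");im=cams.camera("wrist")
pickle.dump((W,im),open("w_lg.pkl","wb"))
cv2.imwrite("pics/lg.png",im[:,:,::-1])
print(blobs(im,"blue"),blobs(im,"red"))
E
```

```text
t 3.7 pos [0.5644 0.3101 0.2996] a 79.4 zax [-0.001 -0.    -1.   ] F [ 0.1 -0.6 -0.3] w 85.2 j [-0.03  0.45 -0.8   1.21  0.32  1.6   0.61]
[(506, [548.2, 120.7], [471, 85, 169, 73]), (8139, [99.4, 204.4], [35, 141, 129, 127]), (358, [323.7, 197.7], [314, 189, 20, 19]), (135, [411.4, 256.2], [408, 246, 8, 21]), (197, [400.5, 358.7], [369, 350, 65, 19]), (467, [18.0, 392.0], [0, 383, 39, 17])] [(819, [260.3, 30.0], [240, 11, 41, 39]), (68, [270.7, 43.9], [265, 40, 13, 10]), (203, [636.4, 338.1], [632, 309, 8, 49]), (15, [599.3, 324.0], [598, 321, 3, 7])]
```

View pics/lg.png

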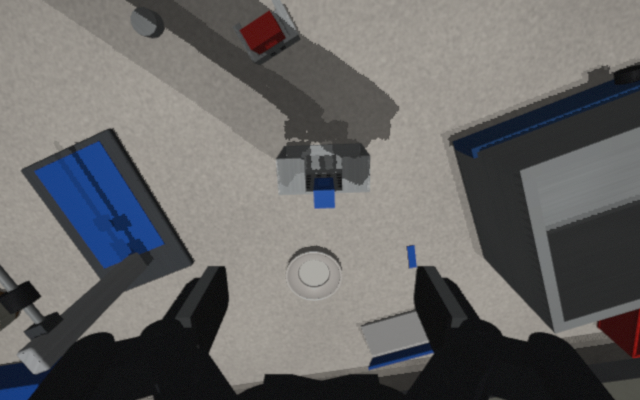

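```bash
python3 - <<'E'
from h import *
import pickle
W,im=pickle.load(open("w_lg.pkl","rb"))
for v in range(184,212,2): print(v,[int(x) for x in im[v,310:340:2,2]])
g=im[:,:,0].astype(int)
for u in (282,288,294,300,350,355,360,365): print(u,[int(x) for x in g[180:204,u]])
for v in (186,190): print(v,[int(x) for x in g[v,268:290]],[int(x) for x in g[v,358:380]])
E
```

```text
184 [40, 45, 49, 52, 58, 60, 60, 60, 60, 60, 52, 50, 47, 46, 39]
186 [44, 44, 51, 51, 53, 53, 53, 52, 52, 52, 51, 51, 48, 46, 31]
188 [42, 46, 50, 53, 52, 50, 52, 54, 53, 53, 53, 57, 49, 46, 46]
190 [54, 61, 104, 111, 114, 114, 115, 124, 124, 124, 124, 137, 106, 86, 96]
192 [138, 140, 156, 158, 157, 156, 157, 158, 158, 157, 157, 157, 150, 143, 144]
194 [144, 144, 157, 158, 157, 158, 157, 158, 157, 158, 157, 157, 154, 145, 143]
196 [145, 146, 155, 158, 157, 156, 158, 158, 156, 157, 156, 155, 153, 146, 145]
198 [146, 144, 154, 157, 156, 156, 157, 156, 156, 156, 157, 157, 154, 148, 147]
200 [146, 143, 151, 155, 155, 156, 155, 156, 155, 157, 157, 155, 152, 149, 151]
202 [149, 147, 153, 155, 156, 155, 155, 156, 155, 154, 155, 155, 152, 146, 149]
204 [147, 148, 153, 154, 155, 155, 155, 154, 154, 155, 155, 154, 153, 145, 147]
206 [147, 150, 152, 155, 155, 155, 155, 154, 156, 154, 154, 154, 153, 146, 146]
208 [146, 145, 150, 153, 152, 150, 151, 152, 153, 150, 147, 149, 151, 146, 145]
210 [147, 145, 143, 146, 145, 144, 147, 146, 150, 151, 148, 146, 145, 144, 144]
282 [121, 120, 120, 121, 128,
[... 711 characters left out ...]
56]
360 [74, 74, 75, 75, 92, 122, 134, 135, 134, 135, 137, 140, 152, 161, 162, 163, 164, 165, 164, 162, 161, 161, 161, 160]
365 [122, 134, 135, 136, 137, 136, 136, 136, 136, 137, 136, 139, 145, 152, 153, 156, 156, 157, 158, 159, 159, 158, 160, 164]
186 [161, 159, 162, 163, 160, 154, 154, 156, 155, 151, 151, 145, 142, 141, 141, 138, 136, 129, 125, 125, 132, 138] [131, 134, 134, 133, 135, 137, 137, 136, 136, 151, 158, 161, 163, 166, 165, 164, 163, 163, 164, 162, 163, 163]
190 [160, 160, 161, 163, 162, 160, 160, 158, 160, 159, 156, 157, 148, 143, 141, 139, 137, 137, 137, 136, 136, 137] [136, 137, 137, 137, 137, 137, 137, 136, 136, 137, 138, 142, 155, 159, 159, 156, 157, 158, 160, 163, 164, 163]
```

```bash
python3 - <<'E'
from h import *
import pickle
W,im=pickle.load(open("w_lg.pkl","rb"))
B=onz(W,[(288,194.3),(357,192.1)],.09);d=B[0]-B[1]
print("back edge mid",B.mean(0)); 
if d[1]<0:d=-d
th=np.degrees(np.arctan2(-d[0],d[1]));print("theta",th)
c=onz(W,[(323.8,199.3),(323.8,190),(323.8,208.5),(313.3,199),(334.5,199)],.141);print(c)
x=np.array([np.cos(np.radians(th)),np.sin(np.radians(th)),0])
print("edge-handle along x",(B.mean(0)-c[0])@x)
print("middle tray corners? small blob",)
g=c[0]-x*.004
p,r=now();rel(p,r,[g[0],g[1],.19],th+90);rel(p,r,[g[0],g[1],.107],th+90)
S=onz(W,[(260.3,30)],.119);print("small",S)
E
```

```text
back edge mid [0.60232883 0.30493508 0.09      ]
theta -8.730435639514418
[[0.59302697 0.30790785 0.141     ]
 [0.58302405 0.30976144 0.141     ]
 [0.60311489 0.30603851 0.141     ]
 [0.59067429 0.29718618 0.141     ]
 [0.59476672 0.31895489 0.141     ]]
edge-handle along x 0.00964530511994316
middle tray corners? small blob
t 3.75 pos [0.5652 0.3083 0.2998] a 79.25 zax [ 0.    -0.001 -1.   ] F [-0.1 -0.9 -0.3] w 84.9 j [-0.03  0.45 -0.8   1.21  0.32  1.6   0.62]
turn [ 0.01  0.07 -2.02] shift [0.0048 0.0234 0.1098]
turn [ 0.01  0.07 -2.02] shift [0.0049 0.0234 0.1928]
small [[0.42248621 0.27843168 0.119     ]]
```

Call:
{"op": "move_arm", "data": {"moves": [[0,0,-2,0.005,0.023,0.05,0.085],[0,0,-2,0.005,0.023,0.1,0.085],[0,0,-2,0.005,0.023,0.14,0.06],[0,0,-2,0.005,0.023,0.17,0.045],[0,0,-2,0.005,0.023,0.192,0.04],[0,0,-2,0.005,0.023,0.192,0.035],[0,0,-2,0.005,0.023,0.192,0.02],[0,0,-2,0.005,0.023,0.192,0.01],[0,0,-2,0.005,0.023,0.192,0.01],[0,0,-2,0.005,0.023,0.192,0.01]], "grip_force": 22}}

```text
clock: 4.75
position: [0.5886, 0.3108, 0.1093]
ee_rot: [0.758, 0.652, 0.001, 0.0]
ft_force: [0.4, 1.0, 0.7]
grip_width: 0.243
```

```bash
python3 - <<'E'
from h import *
import pickle
p,r=now()
E
```

```text
t 4.75 pos [0.5886 0.3108 0.1093] a 81.37 zax [ 0.002  0.001 -1.   ] F [0.4 1.  0.7] w 20.8 j [-0.03  0.6  -0.76  1.43  0.42  1.28  0.6 ]
```

```bash
cat >> h.py <<'E'
U=np.array([np.cos(np.radians(12.27)),np.sin(np.radians(12.27)),0]);HOOK=np.array([.513,-.0401,.185])
N=np.array([-U[1],U[0],0])
def bar(p): d=np.asarray(p)-HOOK; return "along %.1f side %.1f z %.1f"%(d@U*1e3,d@N*1e3,d[2]*1e3)
E
python3 - <<'E'
from h import *
import pickle
W,im=pickle.load(open("w_st.pkl","rb"))
print("tip front",[bar(onz(W,[(319,128.)],z)[0]) for z in (.176,.185,.196)])
p,r=now()
rel(p,r,[.43,.06,.22],102.27)
q=HOOK-.055*U;q[2]=.185
rel(np.array([.43,.06,.22]),Rt(102.27),q,102.27)
E
```

```text
tip front ['along -10.6 side 0.8 z -9.0', 'along -11.7 side 0.9 z 0.0', 'along -13.0 side 0.9 z 11.0']
t 4.75 pos [0.5886 0.3108 0.1093] a 81.37 zax [ 0.002  0.001 -1.   ] F [0.4 1.  0.7] w 20.8 j [-0.03  0.6  -0.76  1.43  0.42  1.28  0.6 ]
turn [  0.1   -0.04 -20.9 ] shift [-0.2717 -0.1189 -0.1112]
turn [0. 0. 0.] shift [-0.1155  0.0048  0.035 ]
```

Call:
{"op": "move_arm", "data": {"moves": [[0,0,0,0,0,-0.03,0.01],[0,0,-3,-0.01,-0.01,-0.07,0.01],[0,0,-8,-0.045,-0.03,-0.1,0.01],[0,0,-14,-0.085,-0.05,-0.111,0.01],[0,0,-18,-0.13,-0.07,-0.111,0.01],[0,0,-20.9,-0.17,-0.09,-0.111,0.01],[0,0,-20.9,-0.215,-0.105,-0.111,0.01],[0,0,-20.9,-0.25,-0.119,-0.111,0.01],[0,0,-20.9,-0.272,-0.119,-0.111,0.01]]}}

```text
clock: 5.65
position: [0.4279, 0.0571, 0.2196]
ee_rot: [0.628, 0.778, -0.001, 0.001]
ft_force: [1.1, -0.2, -2.7]
grip_width: 0.243
```

Call:
{"op": "move_arm", "data": {"moves": [[0,0,0,-0.03,0.003,0.01,0.01],[0,0,0,-0.065,0.005,0.02,0.01],[0,0,0,-0.1,0.005,0.03,0.01],[0,0,0,-0.115,0.005,0.035,0.01],[0,0,0,-0.115,0.005,0.035,0.01],[0,0,0,-0.115,0.005,0.035,0.01]]}}

```text
clock: 6.25
position: [0.459, -0.0508, 0.1844]
ee_rot: [0.627, 0.779, 0.0, -0.0]
ft_force: [0.0, 0.6, -2.2]
grip_width: 0.248
```

```bash
python3 - <<'E'
from h import *
import pickle
p,r=now();print(bar(p));W=cams.camera_params("wrist");im=cams.camera("wrist");now()
pickle.dump((W,im),open("w_p1.pkl","wb"))
v=cv2.resize(im[180:400,180:460],None,fx=2.7,fy=2.7);cv2.imwrite("pics/p1.png",v[:,:,::-1])
print(blobs(im,"blue"))
E
```

```text
t 6.25 pos [ 0.459  -0.0508  0.1844] a 102.33 zax [ 0.  0. -1.] F [ 0.   0.6 -2.2] w 21.2 j [ 0.73  0.02 -0.71  1.87  0.02  1.25  1.79]
along -55.1 side 1.1 z -0.6
t 6.3 pos [ 0.459  -0.0504  0.1846] a 102.38 zax [ 0.001  0.    -1.   ] F [-0.2  0.4 -1.7] w 21.1 j [ 0.73  0.02 -0.71  1.87  0.02  1.25  1.79]
[(486, [321.1, 233.4], [310, 223, 23, 22]), (200, [281.5, 254.0], [273, 249, 28, 14]), (176, [359.3, 253.8], [342, 249, 26, 14]), (3103, [321.1, 297.9], [295, 261, 53, 77])]
```

View pics/p1.png

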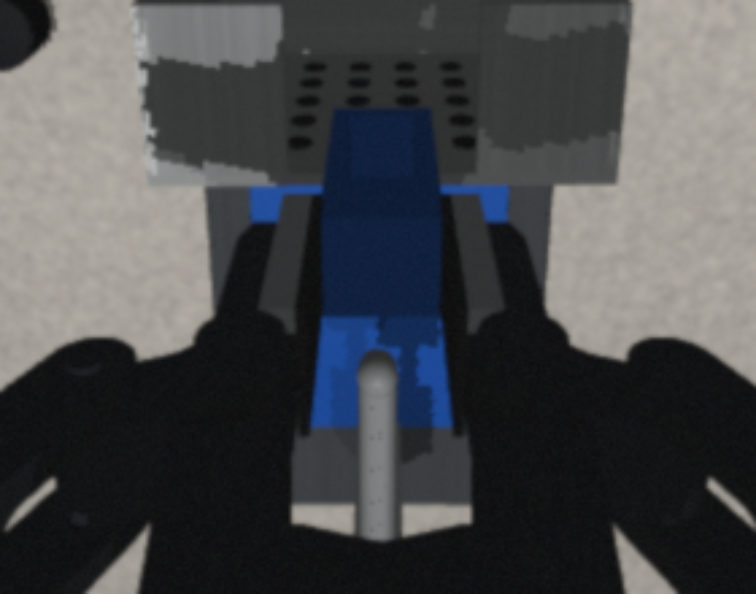

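Call:
{"op": "move_arm", "data": {"moves": [[0,0,0,-0.001,0.01,0,0.01],[0,0,0,-0.001,0.02,0,0.01],[0,0,0,-0.001,0.028,0,0.01],[0,0,0,-0.001,0.036,0,0.01],[0,0,0,-0.001,0.044,0,0.01],[0,0,0,-0.001,0.052,0,0.01],[0,0,0,-0.001,0.06,0,0.01],[0,0,0,-0.001,0.068,0,0.01],[0,0,0,-0.001,0.076,0,0.01],[0,0,0,-0.001,0.08,0,0.01]]}}

```text
clock: 7.3
position: [0.538, -0.0355, 0.184]
ee_rot: [0.627, 0.779, 0.0, -0.0]
ft_force: [-0.4, 0.7, -2.3]
grip_width: 0.246
```

```bash
python3 - <<'E'
from h import *
import pickle
p,r=now();print(bar(p));W=cams.camera_params("wrist");im=cams.camera("wrist");now()
pickle.dump((W,im),open("w_p2.pkl","wb"))
v=cv2.resize(im[180:400,180:460],None,fx=2.7,fy=2.7);cv2.imwrite("pics/p2.png",v[:,:,::-1])
g=im.astype(int)
print(blobs(im,"blue"))
E
```

```text
t 7.3 pos [ 0.538  -0.0355  0.184 ] a 102.29 zax [ 0.  0. -1.] F [-0.4  0.7 -2.3] w 21.0 j [ 0.62  0.23 -0.73  1.69  0.16  1.28  1.65]
along 25.4 side -0.8 z -1.0
t 7.35 pos [ 0.5381 -0.0354  0.184 ] a 102.3 zax [ 0.  0. -1.] F [ 0.3 -0.4 -2. ] w 21.2 j [ 0.62  0.23 -0.73  1.69  0.16  1.28  1.65]
[(1132, [321.0, 145.8], [269, 140, 107, 12]), (93, [312.4, 233.1], [310, 223, 5, 22]), (196, [282.8, 253.4], [274, 248, 27, 15]), (206, [360.1, 253.7], [342, 248, 28, 15]), (1449, [320.9, 278.0], [300, 261, 43, 35]), (1116, [42.8, 390.3], [0, 377, 88, 23]), (151, [604.6, 386.0], [596, 376, 19, 21])]
```

```bash
python3 - <<'E'
from h import *
import pickle
W,im=pickle.load(open("w_st.pkl","rb"))
g=im.mean(2).astype(int)
for v in range(232,282,1): print(v,g[v,[306,310,314,316,319,322]],end=" | ")
for v in range(238,262,2): print(v,bar(onz(W,[(318.7,v)],.185)[0]))
E
```

```text
232 [ 69  68  78 110 123  91] | 233 [ 60  59  77 111 122  91] | 234 [ 52  52  78 109 116  91] | 235 [ 54  52  77 110 110  90] | 236 [ 56  51  77 110 122  91] | 237 [ 58  49  76 109 123  90] | 238 [ 59  51  77 110 123  91] | 239 [ 59  52  76 109 123  91] | 240 [ 61  53  76 109 123  91] | 241 [ 60  56  75 110 122  91] | 242 [ 60  57  76 109 122  90] | 243 [ 59  59  75 109 116  91] | 244 [ 61  57  75 108 109  90] | 245 [ 60  45  71 108 120  91] | 246 [ 57  20  68 108 122  89] | 247 [ 45  13  69 108 122  90] | 248 [ 33  13  69 108 122  91] | 249 [ 17  10  66 109 121  89] | 250 [ 13  15  57 106 121  84] | 251 [ 17  16  33  94 104  65] | 252 [13 12 17 59 55 30] | 253 [13 14 13 26 18 13] | 254 [17 14 12 14 12 12] | 255 [19 16 12 13 14 14] | 256 [17 21 16 13 16 13] | 257 [18 23 20 23 22 23] | 258 [23 22 23 25 26 24] | 259 [21 22 23 25 29 25] | 260 [25 22 27 27 27 24] | 261 [26 22 26 28 27 29] | 262 [32 21 26 28 27 26] | 263 [31 22 27 26 25 25] | 264 [33 23 25 26 26 27] | 265 [30 23 24 26 28 26] | 266 [32 25 25 26 27 25] | 267 [35 25 23 27 26 25] | 268 [40 24 22 25 26 26] | 269 [42 24 23 27 28 25] | 270 [56 24 27 26 25 26] | 271 [86 24 26 26 27 26] | 272 [124  25  28  27  29  25] | 273 [147  40  27  28  27  24] | 274 [150  81  28  32  33  27] | 275 [151 116  41  58  66  51] | 276 [152 119  59  91 104  78] | 277 [153 114  64 105 119  88] | 278 [152 114  65 105 121  89] | 279 [147 112  65 105 121  90] | 280 [145 109  65 106 120  89] | 281 [149  96  65 106 121  89] | 238 along 90.4 side 0.1 z 0.0
240 along 92.5 side 0.1 z 0.0
242 along 94.6 side 0.0 z 0.0
244 along 96.7 side 0.0 z 0.0
246 along 98.8 side 0.0 z 0.0
248 along 100.9 side 0.0 z 0.0
250 along 103.0 side 0.0 z 0.0
252 along 105.2 side -0.0 z 0.0
254 along 107.3 side -0.0 z 0.0
256 along 109.5 side -0.0 z 0.0
258 along 111.7 side -0.0 z 0.0
260 along 113.8 side -0.1 z 0.0
```

Call:
{"op": "move_arm", "data": {"moves": [[0,0,0,0,0.01,0.005,0.01],[0,0,0,0,0.02,0.01,0.01],[0,0,0,0,0.03,0.013,0.01],[0,0,0,0,0.04,0.013,0.01],[0,0,0,0,0.05,0.013,0.01],[0,0,0,0,0.055,0.013,0.01],[0,0,0,0,0.055,0.013,0.01],[0,0,0,0,0.055,0.013,0.01]]}}

```text
clock: 8.15
position: [0.591, -0.024, 0.1711]
ee_rot: [0.627, 0.779, -0.0, -0.0]
ft_force: [0.3, -0.7, -2.8]
grip_width: 0.242
```

```bash
python3 - <<'E'
from h import *
p,r=now();print(bar(p))
E
```

```text
t 8.15 pos [ 0.591  -0.024   0.1711] a 102.29 zax [-0. -0. -1.] F [ 0.3 -0.7 -2.8] w 20.7 j [ 0.54  0.36 -0.71  1.57  0.24  1.3   1.57]
along 79.6 side -0.9 z -13.9
```

Call:
{"op": "move_arm", "data": {"moves": [[0,0,0,0.001,0.003,0,0.01],[0,0,0,0.001,0.006,0,0.01],[0,0,0,0.001,0.007,0,0.01],[0,0,0,0.001,0.008,0,0.01],[0,0,0,0.001,0.008,0,0.01]]}}

```text
clock: 8.65
position: [0.5987, -0.0214, 0.1711]
ee_rot: [0.627, 0.779, -0.0, 0.0]
ft_force: [0.7, 0.1, -1.9]
grip_width: 0.245
```

Call:
{"op": "move_arm", "data": {"moves": [[0,0,0,0,0.001,0,0.01],[0,0,0,0,0.001,0,0.01]]}}

```text
clock: 8.85
position: [0.5997, -0.0212, 0.1711]
ee_rot: [0.627, 0.779, -0.0, 0.0]
ft_force: [-0.2, 0.5, -1.7]
grip_width: 0.246
```

Time is plentiful; step 1 mm at a time.

Call:
{"op": "move_arm", "data": {"moves": [[0,0,0,0,0.001,0,0.01],[0,0,0,0,0.001,0,0.01]]}}

```text
clock: 9.05
position: [0.6007, -0.0209, 0.1711]
ee_rot: [0.627, 0.779, 0.0, 0.0]
ft_force: [0.0, 1.0, -2.9]
grip_width: 0.245
```

Call:
{"op": "move_arm", "data": {"moves": [[0,0,0,0,0.001,0,0.01],[0,0,0,0,0.001,0,0.01]]}}

```text
clock: 9.25
position: [0.6017, -0.0207, 0.1711]
ee_rot: [0.627, 0.779, 0.0, 0.0]
ft_force: [0.0, 1.2, -2.2]
grip_width: 0.247
```

Call:
{"op": "move_arm", "data": {"moves": [[0,0,0,0,0.001,0,0.01],[0,0,0,0,0.001,0,0.01]]}}

```text
clock: 9.45
position: [0.6026, -0.0205, 0.1711]
ee_rot: [0.627, 0.779, 0.0, 0.0]
ft_force: [0.4, 0.4, -2.3]
grip_width: 0.245
```

Call:
{"op": "move_arm", "data": {"moves": [[0,0,0,0,0.001,0,0.01],[0,0,0,0,0.001,0,0.01]]}}

```text
clock: 9.65
position: [0.603, -0.0205, 0.171]
ee_rot: [0.627, 0.779, -0.001, -0.0]
ft_force: [-4.0, -1.1, -0.2]
grip_width: 0.247
```

Call:
{"op": "move_arm", "data": {"moves": [[0,0,0,0,-0.0015,0,0.01],[0,0,0,0,-0.0015,0.001,0.01],[0,0,0,0,-0.0015,0.0015,0.01],[0,0,0,0,-0.0015,0.0015,0.01]]}}

```text
clock: 10.05
position: [0.6021, -0.0207, 0.1695]
ee_rot: [0.627, 0.779, 0.0, 0.0]
ft_force: [0.3, 0.2, -2.1]
grip_width: 0.245
```

Call:
{"op": "move_arm", "data": {"moves": [[0,0,0,0,0,0.0005,0.01],[0,0,0,0,0,0.0005,0.01]]}}

```text
clock: 10.25
position: [0.6021, -0.0207, 0.1692]
ee_rot: [0.627, 0.779, 0.0, 0.0]
ft_force: [-0.1, -0.1, -2.5]
grip_width: 0.243
```

Call:
{"op": "move_arm", "data": {"moves": [[0,0,0,0,0,0.0005,0.01],[0,0,0,0,0,0.0005,0.01]]}}

```text
clock: 10.45
position: [0.6022, -0.0206, 0.169]
ee_rot: [0.627, 0.779, 0.0, 0.0]
ft_force: [-0.8, 0.0, 1.7]
grip_width: 0.245
```

Call:
{"op": "move_arm", "data": {"moves": [[0,0,0,0,0,0.0005,0.01],[0,0,0,0,0,0.0005,0.01]]}}

```text
clock: 10.65
position: [0.6023, -0.0206, 0.1689]
ee_rot: [0.627, 0.779, 0.0, 0.0]
ft_force: [-2.7, -0.1, 6.5]
grip_width: 0.244
```

Call:
{"op": "move_arm", "data": {"moves": [[0,0,0,0,0.0005,-0.0004,0.01],[0,0,0,0,0.001,-0.0004,0.01],[0,0,0,0,0.0015,-0.0004,0.01],[0,0,0,0,0.0015,-0.0004,0.01]]}}

```text
clock: 11.05
position: [0.603, -0.0205, 0.1689]
ee_rot: [0.627, 0.779, -0.001, -0.0]
ft_force: [-7.1, -1.9, 7.5]
grip_width: 0.244
```

```bash
python3 - <<'E'
from h import *
p,r=now();print(bar(p))
E
```

```text
t 11.05 pos [ 0.603  -0.0205  0.1689] a 102.27 zax [-0.001 -0.001 -1.   ] F [-7.1 -1.9  7.5] w 20.8 j [ 0.51  0.39 -0.71  1.54  0.26  1.31  1.56]
along 92.2 side 0.0 z -16.1
```

Call:
{"op": "move_arm", "data": {"moves": [[0,0,0,0,0.0003,-0.0003,0.01],[0,0,0,0,0.0003,-0.0003,0.01],[0,0,0,0,0.0003,-0.0003,0.01],[0,0,0,0,0.0003,-0.0003,0.01],[0,0,0,0,0.0003,-0.0003,0.01],[0,0,0,0,0.0003,-0.0003,0.01],[0,0,0,0,0.0003,-0.0003,0.01]]}}

```text
clock: 11.75
position: [0.603, -0.0205, 0.1689]
ee_rot: [0.627, 0.779, -0.001, -0.0]
ft_force: [-7.6, -1.2, 6.4]
grip_width: 0.246
```

Call:
{"op": "move_arm", "data": {"moves": [[0,0,0,0,-0.001,-0.0004,0.01],[0,0,0,0,-0.001,-0.0004,0.01],[0,0,0,0,-0.001,-0.0004,0.05],[0,0,0,0,-0.001,-0.0004,0.05],[0,0,0,0,-0.001,-0.0004,0.05],[0,0,0,0,-0.001,-0.0004,0.05],[0,0,0,0,-0.001,-0.03,0.05],[0,0,0,0,-0.001,-0.07,0.05],[0,0,0,0,-0.001,-0.1,0.05]]}}

```text
clock: 12.65
position: [0.603, -0.0203, 0.271]
ee_rot: [0.627, 0.779, 0.0, 0.0]
ft_force: [-0.4, -0.4, -0.4]
grip_width: 0.582
```

```bash
python3 - <<'E'
from h import *
import pickle
p,r=now();print(bar(p))
W,im=pickle.load(open("w_mid.pkl","rb"))
for v in range(170,206,2): print(v,[int(x) for x in im[v,300:336:2].astype(int)@[1,0,-1]])
g=im[:,:,0].astype(int)
for u in (287,293,299,336,341,346,351): print(u,[int(x) for x in g[172:196,u]])
im=cams.camera("wrist");W=cams.camera_params("wrist");pickle.dump((W,im),open("w_l1.pkl","wb"))
print(blobs(im,"blue"))
E
```

```text
t 12.65 pos [ 0.603  -0.0203  0.271 ] a 102.29 zax [ 0.001  0.    -1.   ] F [-0.4 -0.4 -0.4] w 49.7 j [ 0.52  0.34 -0.72  1.39  0.22  1.5   1.59]
along 92.2 side 0.2 z 86.0
170 [-1, -1, -2, -1, -1, -1, -2, -1, 0, -1, -1, -1, 0, -1, -1, -1, -2, -2]
172 [-2, -1, -1, 3, 4, 5, 7, 6, 6, 8, 8, 11, 11, 10, 10, 2, 0, -1]
174 [-3, -1, 1, 24, 37, 37, 44, 49, 46, 46, 47, 48, 47, 39, 42, 7, 0, -1]
176 [-2, 1, 1, 32, 44, 43, 48, 51, 51, 52, 51, 50, 47, 42, 39, 9, 0, -3]
178 [-2, 0, 1, 33, 43, 43, 48, 49, 51, 53, 49, 50, 46, 39, 41, 13, -3, 0]
180 [-2, 0, 5, 38, 40, 42, 45, 46, 48, 50, 47, 47, 44, 42, 40, 15, -1, -3]
182 [-2, 0, 8, 42, 44, 41, 42, 43, 42, 40, 46, 43, 46, 46, 43, 23, -1, -2]
184 [-2, -2, 19, 64, 72, 69, 75, 78, 79, 84, 88, 89, 88, 94, 96, 51, 0, -1]
186 [3, 3, 36, 109, 113, 114, 116, 114, 119, 123, 123, 123, 121, 122, 121, 73, 12, 11]
188 [11, 11, 40, 110, 114, 115, 119, 123, 122, 123, 121, 121, 122, 121, 123, 80, 12, 12]
190 [11, 10, 36, 109, 113, 114, 120, 123, 122, 121, 121, 122, 122, 122, 123, 91, 14, 11]
192 [11, 12, 29, 106, 115, 117, 122, 122, 123, 123, 123, 123, 123, 123, 1
[... 917 characters left out ...]
109, 108, 109, 110, 108, 108, 110, 110, 112, 119, 130, 136, 146, 149, 148, 146, 141, 141, 143, 146, 147, 149]
341 [127, 127, 127, 127, 127, 127, 125, 126, 126, 126, 127, 129, 131, 139, 144, 143, 144, 145, 146, 145, 146, 148, 149, 150]
346 [127, 126, 126, 126, 126, 126, 125, 126, 124, 124, 125, 127, 133, 144, 147, 145, 143, 143, 141, 139, 141, 144, 144, 143]
351 [137, 135, 135, 142, 143, 146, 142, 142, 141, 136, 133, 129, 134, 144, 148, 144, 144, 144, 146, 145, 147, 148, 148, 146]
[(2304, [295.4, 103.0], [276, 73, 39, 63]), (2222, [346.5, 103.1], [328, 73, 39, 62]), (748, [321.6, 202.8], [281, 194, 80, 24]), (3721, [86.6, 310.8], [12, 279, 137, 80]), (128, [571.4, 306.6], [564, 297, 16, 20])]
```

```bash
python3 - <<'E'
from h import *
import pickle
W,im=pickle.load(open("w_mid.pkl","rb"))
B=onz(W,[(290,186.6),(343.5,184.8)],.068);d=B[0]-B[1]
if d[1]<0:d=-d
th=np.degrees(np.arctan2(-d[0],d[1]));print("theta",th)
c=onz(W,[(317.8,193.2),(317.8,184.3),(317.8,202),(305,193),(331,193)],.130);print(c)
x=np.array([np.cos(np.radians(th)),np.sin(np.radians(th)),0])
print("edge-handle along x",(B.mean(0)-c[0])@x, "size",np.linalg.norm(c[1]-c[2]),np.linalg.norm(c[3]-c[4]))
g=c[0]-x*.004
p,r=now();
A=[.50,-.20,.30];rel(p,r,A,90)
rel(np.array(A),Rt(90),[g[0],g[1],.20],th+90);print(g)
W,im=pickle.load(open("w_l1.pkl","rb"))
v=cv2.resize(im[60:300,180:460],None,fx=2.5,fy=2.5);cv2.imwrite("pics/l1.png",v[:,:,::-1])
E
```

```text
theta -20.251867726764214
[[ 0.4518976  -0.29232932  0.13      ]
 [ 0.44267046 -0.28851897  0.13      ]
 [ 0.46118997 -0.29616659  0.13      ]
 [ 0.44646314 -0.30500936  0.13      ]
 [ 0.45707673 -0.27907798  0.13      ]]
edge-handle along x 0.009904375709401001 size 0.02003642210818386 0.02801935596477939
t 12.7 pos [ 0.6046 -0.0201  0.276 ] a 102.28 zax [ 0.007 -0.    -1.   ] F [ 0.  -0.6  3.4] w 49.9 j [ 0.52  0.34 -0.72  1.38  0.22  1.5   1.59]
turn [ 0.42  0.06 12.28] shift [-0.1536 -0.1403 -0.0248]
turn [ 0.    0.   20.25] shift [-0.0909 -0.0519  0.1   ]
[ 0.44814488 -0.29094472  0.13      ]
```

View pics/l1.png

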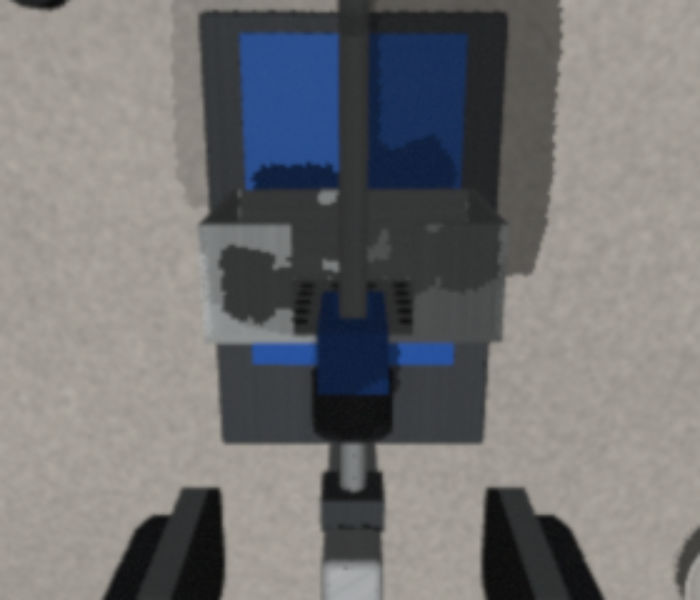

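```bash
python3 - <<'E'
from h import *
p,r=now();rel(p,r,[.448,-.291,.20],69.75)
E
```

```text
t 12.7 pos [ 0.6046 -0.0201  0.276 ] a 102.28 zax [ 0.007 -0.    -1.   ] F [ 0.  -0.6  3.4] w 49.9 j [ 0.52  0.34 -0.72  1.38  0.22  1.5   1.59]
turn [ 4.300e-01 -1.000e-02  3.253e+01] shift [-0.2313 -0.2112  0.0749]
```

Call:
{"op": "move_arm", "data": {"moves": [[0,0,8,-0.037,-0.034,0,0.06],[0,0,16,-0.074,-0.068,0,0.06],[0,0,24,-0.11,-0.102,0,0.06],[0,0,32.5,-0.147,-0.135,0.01,0.06],[0,0,32.5,-0.18,-0.165,0.03,0.06],[0,0,32.5,-0.21,-0.195,0.05,0.06],[0,0,32.5,-0.231,-0.211,0.07,0.06],[0,0,32.5,-0.231,-0.211,0.072,0.06],[0,0,32.5,-0.231,-0.211,0.072,0.06]]}}

```text
clock: 13.6
position: [0.4455, -0.291, 0.1963]
ee_rot: [0.821, 0.572, -0.0, -0.001]
ft_force: [-0.3, -0.2, 0.3]
grip_width: 0.701
```

```bash
python3 - <<'E'
from h import *
p,r=now();W=cams.camera_params("wrist");im=cams.camera("wrist")
k=max(cv2.findContours(mask(im,"yellow"),cv2.RETR_EXTERNAL,cv2.CHAIN_APPROX_NONE)[0],key=len);rc=cv2.minAreaRect(k);print(rc,proj(W,[[.4519,-.2923,.13]]),onz(W,[rc[0]],.13))
p,r=now();rel(p,r,[.448,-.291,.096],69.75)
E
```

```text
t 13.6 pos [ 0.4455 -0.291   0.1963] a 69.72 zax [-0.001  0.001 -1.   ] F [-0.3 -0.2  0.3] w 59.9 j [ 0.93  0.17 -0.49  1.7   0.08  1.3   1.65]
((321.5, 210.5), (23.0, 33.0), 90.0) [[321.64459982 211.21413167]] [[ 0.45131783 -0.29220178  0.13      ]]
t 13.65 pos [ 0.4464 -0.2903  0.197 ] a 69.83 zax [ 0.001  0.    -1.   ] F [-0.4  0.1  0.7] w 60.0 j [ 0.93  0.17 -0.49  1.7   0.08  1.3   1.65]
turn [ 0.02 -0.03  0.08] shift [-0.0002  0.0017  0.101 ]
```

Call:
{"op": "move_arm", "data": {"moves": [[0,0,0,0,0.002,0.04,0.06],[0,0,0,0,0.002,0.075,0.06],[0,0,0,0,0.002,0.099,0.06],[0,0,0,0,0.002,0.099,0.05],[0,0,0,0,0.002,0.099,0.02],[0,0,0,0,0.002,0.099,0.015],[0,0,0,0,0.002,0.099,0.015],[0,0,0,0,0.002,0.099,0.015],[0,0,0,0,0.002,0.099,0.015]]}}

```text
clock: 14.55
position: [0.4492, -0.2921, 0.0998]
ee_rot: [0.82, 0.572, 0.001, 0.002]
ft_force: [0.7, 2.1, 7.8]
grip_width: 0.312
```

```bash
python3 - <<'E'
from h import *
p,r=now();A=[.42,-.13,.22]
rel(p,r,A,102.27)
q=HOOK-.055*U;q[2]=.184
rel(np.array(A),Rt(102.27),q,102.27)
E
```

```text
t 14.55 pos [ 0.4492 -0.2921  0.0998] a 69.8 zax [ 0.003 -0.002 -1.   ] F [0.7 2.1 7.8] w 26.6 j [ 0.91  0.26 -0.48  1.81  0.13  1.1   1.61]
turn [  0.19   0.09 -32.47] shift [ 0.142  -0.0829 -0.1205]
turn [0. 0. 0.] shift [0.0681 0.055  0.036 ]
```

Call:
{"op": "move_arm", "data": {"moves": [[0,0,0,0,0,-0.03,0.015],[0,0,-5,0.01,-0.008,-0.07,0.015],[0,0,-12,0.04,-0.025,-0.1,0.015],[0,0,-19,0.075,-0.045,-0.12,0.015],[0,0,-26,0.11,-0.065,-0.12,0.015],[0,0,-32.5,0.142,-0.083,-0.12,0.015],[0,0,-32.5,0.142,-0.083,-0.12,0.015],[0,0,-32.5,0.142,-0.083,-0.12,0.015]]}}

```text
clock: 15.35
position: [0.419, -0.1297, 0.2185]
ee_rot: [0.627, 0.779, -0.0, 0.001]
ft_force: [0.2, 0.2, -2.0]
grip_width: 0.32
```

Call:
{"op": "move_arm", "data": {"moves": [[0,0,0,0.025,0.02,0.01,0.015],[0,0,0,0.05,0.04,0.02,0.015],[0,0,0,0.068,0.055,0.033,0.015],[0,0,0,0.068,0.055,0.033,0.015],[0,0,0,0.068,0.055,0.033,0.015]]}}

```text
clock: 15.85
position: [0.4582, -0.0526, 0.1846]
ee_rot: [0.628, 0.778, -0.0, -0.0]
ft_force: [-0.4, -0.8, -1.0]
grip_width: 0.315
```

```bash
python3 - <<'E'
from h import *
import pickle
p,r=now();print(bar(p));W=cams.camera_params("wrist");im=cams.camera("wrist");p,r=now();print(bar(p))
pickle.dump((W,im),open("w_m1.pkl","wb"))
v=cv2.resize(im[180:400,180:460],None,fx=2.7,fy=2.7);cv2.imwrite("pics/m1.png",v[:,:,::-1])
E
```

```text
t 15.85 pos [ 0.4582 -0.0526  0.1846] a 102.21 zax [-0.001  0.    -1.   ] F [-0.4 -0.8 -1. ] w 26.9 j [ 0.76  0.03 -0.75  1.87  0.02  1.26  1.8 ]
along -56.2 side -0.6 z -0.4
t 15.9 pos [ 0.4581 -0.0532  0.1849] a 102.15 zax [-0. -0. -1.] F [-0.5 -1.2 -1.2] w 26.5 j [ 0.76  0.02 -0.75  1.87  0.02  1.26  1.8 ]
along -56.4 side -1.1 z -0.1
```

View pics/m1.png

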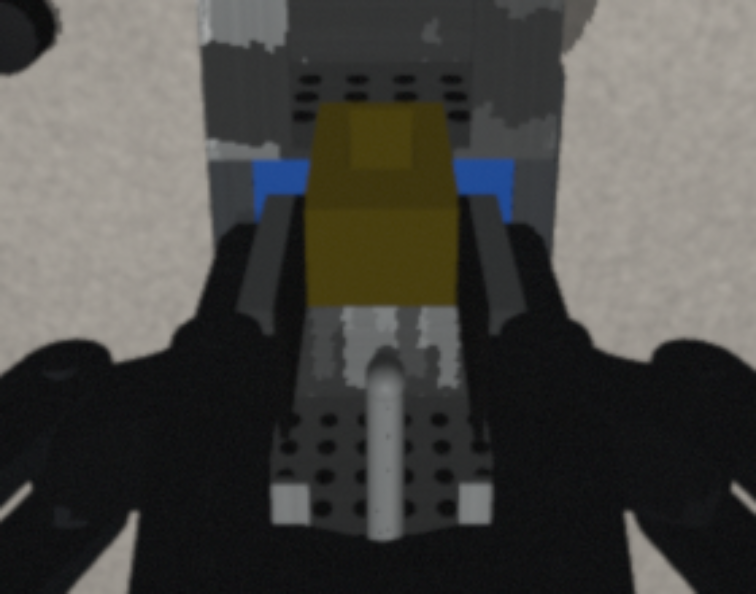

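Call:
{"op": "move_arm", "data": {"moves": [[0,0,0,0.001,0.008,-0.0015,0.015],[0,0,0,0.001,0.018,-0.0015,0.015],[0,0,0,0.001,0.027,-0.0015,0.015],[0,0,0,0.001,0.036,-0.0015,0.015],[0,0,0,0.001,0.045,-0.0015,0.015],[0,0,0,0.001,0.054,-0.0015,0.015],[0,0,0,0.001,0.063,-0.0015,0.015],[0,0,0,0.001,0.072,-0.0015,0.015],[0,0,0,0.001,0.08,-0.0015,0.015],[0,0,0,0.001,0.08,-0.0015,0.015]]}}

```text
clock: 16.9
position: [0.5369, -0.0332, 0.1862]
ee_rot: [0.627, 0.779, 0.0, -0.0]
ft_force: [-0.3, 0.1, -1.7]
grip_width: 0.311
```

```bash
python3 - <<'E'
from h import *
p,r=now();print(bar(p))
E
```

```text
t 16.9 pos [ 0.5369 -0.0332  0.1862] a 102.32 zax [ 0.     0.001 -1.   ] F [-0.3  0.1 -1.7] w 26.5 j [ 0.65  0.23 -0.77  1.69  0.17  1.29  1.64]
along 24.9 side 1.7 z 1.2
```

Call:
{"op": "move_arm", "data": {"moves": [[0,0,0,-0.001,0.002,0.007,0.015],[0,0,0,-0.0015,0.004,0.014,0.015],[0,0,0,-0.0015,0.008,0.014,0.015],[0,0,0,-0.0015,0.014,0.014,0.015],[0,0,0,-0.0015,0.02,0.014,0.015],[0,0,0,-0.0015,0.026,0.014,0.015],[0,0,0,-0.0015,0.032,0.014,0.015],[0,0,0,-0.0015,0.038,0.014,0.015],[0,0,0,-0.0015,0.042,0.014,0.015],[0,0,0,-0.0015,0.042,0.014,0.015]]}}

```text
clock: 17.9
position: [0.5779, -0.0259, 0.1722]
ee_rot: [0.627, 0.779, 0.0, -0.0]
ft_force: [0.0, -0.6, -1.2]
grip_width: 0.31
```

```bash
python3 - <<'E'
from h import *
p,r=now();print(bar(p))
E
```

```text
t 17.9 pos [ 0.5779 -0.0259  0.1722] a 102.3 zax [ 0.  0. -1.] F [ 0.  -0.6 -1.2] w 26.5 j [ 0.58  0.34 -0.75  1.6   0.24  1.29  1.58]
along 66.4 side 0.0 z -12.8
```

Call:
{"op": "move_arm", "data": {"moves": [[0,0,0,0,0.002,0,0.015],[0,0,0,0,0.004,0.0005,0.015],[0,0,0,0,0.004,0.001,0.015],[0,0,0,0,0.004,0.001,0.015]]}}

```text
clock: 18.3
position: [0.5813, -0.0254, 0.1713]
ee_rot: [0.627, 0.779, -0.0, 0.0]
ft_force: [0.5, -0.6, -1.8]
grip_width: 0.316
```

Call:
{"op": "move_arm", "data": {"moves": [[0,0,0,0,0,0.0005,0.015],[0,0,0,0,0,0.0005,0.015]]}}

```text
clock: 18.5
position: [0.5813, -0.0255, 0.1709]
ee_rot: [0.627, 0.779, -0.0, 0.0]
ft_force: [-1.7, -0.1, -1.4]
grip_width: 0.312
```

Call:
{"op": "move_arm", "data": {"moves": [[0,0,0,0,0,0.0005,0.015],[0,0,0,0,0,0.0005,0.015]]}}

```text
clock: 18.7
position: [0.5815, -0.0254, 0.1708]
ee_rot: [0.627, 0.779, 0.0, 0.0]
ft_force: [-2.7, 0.7, 4.2]
grip_width: 0.312
```

Call:
{"op": "move_arm", "data": {"moves": [[0,0,0,0,0.001,0,0.015],[0,0,0,0,0.001,0,0.015]]}}

```text
clock: 18.9
position: [0.5823, -0.0253, 0.1708]
ee_rot: [0.627, 0.779, -0.0, 0.0]
ft_force: [-2.5, -0.7, 4.2]
grip_width: 0.316
```

Call:
{"op": "move_arm", "data": {"moves": [[0,0,0,0,0.001,-0.0003,0.015],[0,0,0,0,0.001,-0.0003,0.015]]}}

```text
clock: 19.1
position: [0.5835, -0.025, 0.1708]
ee_rot: [0.627, 0.779, -0.0, 0.0]
ft_force: [-2.7, -0.9, 3.8]
grip_width: 0.318
```

Call:
{"op": "move_arm", "data": {"moves": [[0,0,0,0,0.001,0,0.015],[0,0,0,0,0.001,0,0.015]]}}

```text
clock: 19.3
position: [0.5843, -0.0249, 0.1708]
ee_rot: [0.627, 0.779, -0.0, 0.0]
ft_force: [-4.0, -0.8, 4.9]
grip_width: 0.313
```

Call:
{"op": "move_arm", "data": {"moves": [[0,0,0,0,0.001,-0.0003,0.015],[0,0,0,0,0.001,-0.0003,0.015]]}}

```text
clock: 19.5
position: [0.5844, -0.0249, 0.1708]
ee_rot: [0.627, 0.779, -0.001, -0.001]
ft_force: [-8.6, -1.0, 6.1]
grip_width: 0.312
```

```bash
python3 - <<'E'
from h import *
p,r=now();print(bar(p))
E
```

```text
t 19.5 pos [ 0.5844 -0.0249  0.1708] a 102.27 zax [-0.002 -0.001 -1.   ] F [-8.6 -1.   6.1] w 26.7 j [ 0.57  0.36 -0.75  1.58  0.25  1.3   1.57]
along 73.0 side -0.3 z -14.2
```

Call:
{"op": "move_arm", "data": {"moves": [[0,0,0,0,0.0002,-0.0005,0.015],[0,0,0,0,0.0002,-0.0005,0.015],[0,0,0,0,0.0002,-0.0005,0.015],[0,0,0,0,0.0002,-0.0005,0.015]]}}

```text
clock: 19.9
position: [0.5843, -0.0248, 0.1709]
ee_rot: [0.627, 0.779, -0.001, -0.001]
ft_force: [-7.0, -1.0, 3.5]
grip_width: 0.314
```

Call:
{"op": "move_arm", "data": {"moves": [[0,0,0,0,0,0,0.015],[0,0,0,0,0,0,0.015],[0,0,0,0,0,0,0.015],[0,0,0,0,0,0,0.015]]}}

```text
clock: 20.3
position: [0.5843, -0.0248, 0.1709]
ee_rot: [0.627, 0.779, -0.001, -0.001]
ft_force: [-7.1, -1.2, 3.6]
grip_width: 0.316
```

Call:
{"op": "move_arm", "data": {"moves": [[0,0,0,0,0.0003,0,0.015],[0,0,0,0,0.0003,0,0.015],[0,0,0,0,0.0003,0,0.015],[0,0,0,0,0.0003,0,0.015],[0,0,0,0,0.0003,0,0.015],[0,0,0,0,0.0003,0,0.015]]}}

```text
clock: 20.9
position: [0.5843, -0.0249, 0.1708]
ee_rot: [0.628, 0.779, -0.001, -0.001]
ft_force: [-9.1, -1.2, 4.2]
grip_width: 0.319
```

Call:
{"op": "move_arm", "data": {"moves": [[0,0,0,0,-0.0008,0,0.015],[0,0,0,0,-0.0008,0,0.02],[0,0,0,0,-0.0008,0,0.05],[0,0,0,0,-0.0008,0,0.05],[0,0,0,0,-0.0008,0,0.05],[0,0,0,0,-0.0008,0,0.05],[0,0,0,0,-0.0008,-0.03,0.055],[0,0,0,0,-0.0008,-0.07,0.055],[0,0,0,0,-0.0008,-0.1,0.055],[0,0,0,0,-0.0008,-0.1,0.055]]}}

```text
clock: 21.9
position: [0.5869, -0.0241, 0.276]
ee_rot: [0.627, 0.779, 0.002, 0.003]
ft_force: [0.9, -1.0, -0.0]
grip_width: 0.645
```

```bash
python3 - <<'E'
from h import *
import pickle
p,r=now();print(bar(p));W=cams.camera_params("wrist");im=cams.camera("wrist")
pickle.dump((W,im),open("w_m2.pkl","wb"))
v=cv2.resize(im[60:300,180:460],None,fx=2.5,fy=2.5);cv2.imwrite("pics/m2.png",v[:,:,::-1])
p,r=now();rel(p,r,[.405,.26,.30],102)
E
```

```text
t 21.9 pos [ 0.5869 -0.0241  0.276 ] a 102.29 zax [ 0.007 -0.    -1.   ] F [ 0.9 -1.  -0. ] w 55.1 j [ 0.57  0.3  -0.76  1.43  0.21  1.49  1.6 ]
along 75.6 side -0.0 z 91.0
t 21.95 pos [ 0.5861 -0.0243  0.2734] a 102.28 zax [ 0.004 -0.    -1.   ] F [ 0.2  0.1 -1. ] w 55.4 j [ 0.57  0.3  -0.76  1.43  0.21  1.49  1.6 ]
turn [0.22 0.06 0.28] shift [ 0.3163 -0.1163 -0.0274]
```

View pics/m2.png

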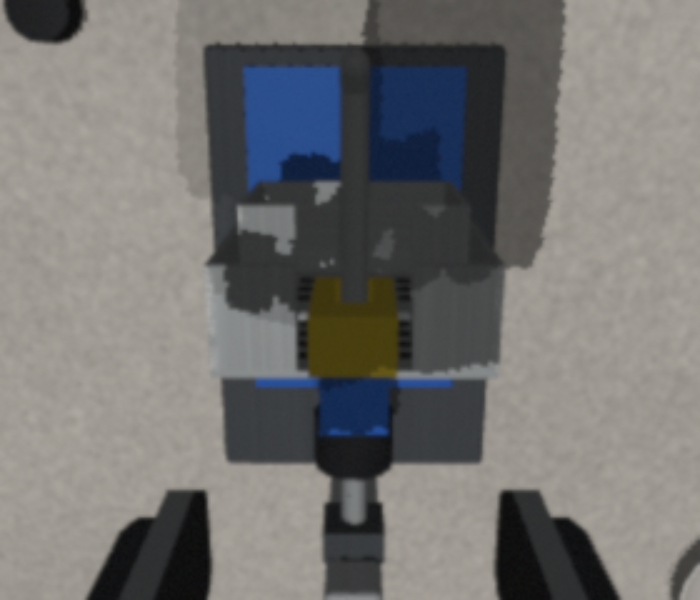

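Call:
{"op": "move_arm", "data": {"moves": [[0,0,0,0.04,-0.015,-0.02,0.065],[0,0,0,0.085,-0.03,-0.027,0.065],[0,0,0,0.13,-0.045,-0.027,0.065],[0,0,0,0.175,-0.065,-0.027,0.065],[0,0,0,0.22,-0.08,-0.027,0.065],[0,0,0,0.265,-0.095,-0.027,0.065],[0,0,0,0.3,-0.11,-0.027,0.065],[0,0,0,0.316,-0.116,-0.027,0.065],[0,0,0,0.316,-0.116,-0.027,0.065],[0,0,0,0.316,-0.116,-0.027,0.065]]}}

```text
clock: 22.95
position: [0.4046, 0.2588, 0.2977]
ee_rot: [0.627, 0.779, -0.001, 0.0]
ft_force: [-0.6, -0.5, 0.1]
grip_width: 0.758
```

```bash
python3 - <<'E'
from h import *
import pickle
p,r=now();W=cams.camera_params("wrist");im=cams.camera("wrist")
pickle.dump((W,im),open("w_s1.pkl","wb"))
print(blobs(im,"red"))
ks=[k for k in cv2.findContours(mask(im,"red"),cv2.RETR_EXTERNAL,cv2.CHAIN_APPROX_NONE)[0] if len(k)>15]
for k in ks: rc=cv2.minAreaRect(k);print(rc,onz(W,cv2.boxPoints(rc),.119).round(4).tolist())
v=cv2.resize(im[110:260,220:420],None,fx=4,fy=4);cv2.imwrite("pics/s1.png",v[:,:,::-1])
E
```

```text
t 22.95 pos [0.4046 0.2588 0.2977] a 102.28 zax [-0.001 -0.001 -1.   ] F [-0.6 -0.5  0.1] w 64.7 j [ 0.34  0.03 -1.01  1.63  0.03  1.49  1.11]
[(15, [333.4, 171.2], [330, 170, 7, 4]), (502, [334.0, 186.3], [319, 177, 31, 20])]
((334.02362060546875, 186.4977569580078), (17.587087631225586, 29.43822479248047), 84.5596694946289) [[0.4171, 0.2586, 0.119], [0.4073, 0.289, 0.119], [0.4263, 0.2955, 0.119], [0.4363, 0.2646, 0.119]]
((333.0, 171.5), (3.0, 6.0), 90.0) [[0.4045, 0.2686, 0.119], [0.4032, 0.2749, 0.119], [0.4064, 0.2756, 0.119], [0.4078, 0.2693, 0.119]]
```

View pics/s1.png

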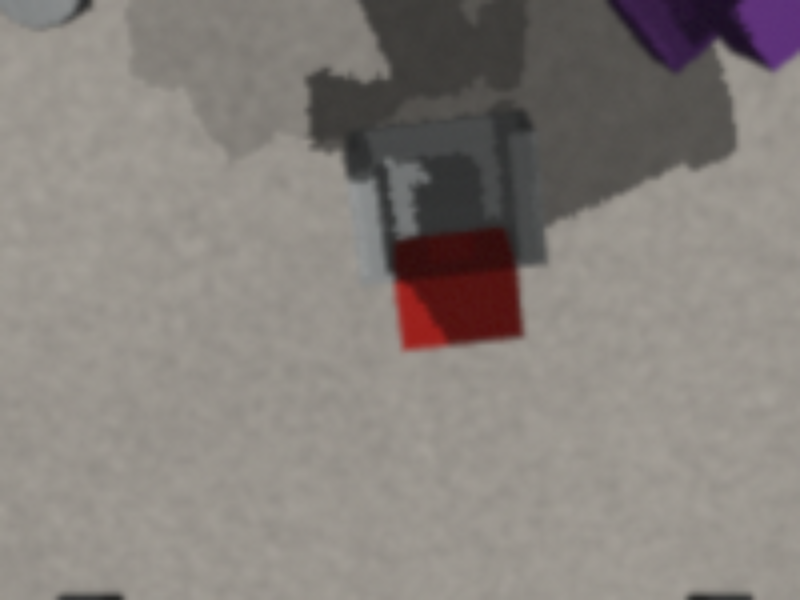

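```bash
python3 - <<'E'
from h import *
import pickle
W,im=pickle.load(open("w_s1.pkl","rb"))
c=np.array([(395,277),(517,264),(522,337),(403,350)])/4+[220,110]-.4
P=onz(W,c,.119);m=P.mean(0)
d=P[1]+P[2]-P[0]-P[3]
if d[1]<0:d=-d
th=np.degrees(np.arctan2(-d[0],d[1]));print(m,th,np.linalg.norm(P[0]-P[1]),np.linalg.norm(P[3]-P[2]),np.linalg.norm(P[0]-P[3]))
x=np.array([np.cos(np.radians(th)),np.sin(np.radians(th)),0]);g=m-.004*x;print(g)
p,r=now();rel(p,r,[g[0],g[1],.18],th+90);rel(p,r,[g[0],g[1],.088],th+90)
E
```

```text
[0.42152008 0.27733885 0.119     ] 18.650237069131848 0.03322643901601819 0.0330325893606452 0.021009243843602535
[0.41773013 0.27605969 0.119     ]
t 23.0 pos [0.405  0.2583 0.2977] a 102.2 zax [-0.001 -0.001 -1.   ] F [ 1.  -0.5 -0. ] w 64.6 j [ 0.34  0.03 -1.01  1.63  0.03  1.49  1.11]
turn [-0.05  0.02 -6.45] shift [0.0147 0.0163 0.1177]
turn [-0.05  0.02 -6.45] shift [0.0148 0.0164 0.2097]
```

Call:
{"op": "move_arm", "data": {"moves": [[0,0,-6.5,0.015,0.016,0.05,0.065],[0,0,-6.5,0.015,0.016,0.1,0.065],[0,0,-6.5,0.015,0.016,0.15,0.065],[0,0,-6.5,0.015,0.016,0.18,0.065],[0,0,-6.5,0.015,0.016,0.205,0.06],[0,0,-6.5,0.015,0.016,0.209,0.05],[0,0,-6.5,0.015,0.016,0.209,0.03],[0,0,-6.5,0.015,0.016,0.209,0.022],[0,0,-6.5,0.015,0.016,0.209,0.022],[0,0,-6.5,0.015,0.016,0.209,0.022]]}}

```text
clock: 24.0
position: [0.4175, 0.2777, 0.0903]
ee_rot: [0.582, 0.813, 0.001, 0.001]
ft_force: [-0.3, 0.4, -1.9]
grip_width: 0.384
```

```bash
python3 - <<'E'
from h import *
p,r=now();A=[.41,.06,.22]
print((np.array([.42152,.27734,0])-p)@np.array([np.cos(.3255),np.sin(.3255),0]))
rel(p,r,A,102.27)
q=HOOK-.055*U;q[2]=.186
rel(np.array(A),Rt(102.27),q,102.27)
E
```

```text
t 24.0 pos [0.4175 0.2777 0.0903] a 108.76 zax [ 0.002  0.    -1.   ] F [-0.3  0.4 -1.9] w 32.8 j [ 0.2   0.31 -0.99  1.88  0.29  1.1   1.  ]
0.003706037004001389
turn [0.09 0.01 6.49] shift [-0.2037 -0.0769 -0.1298]
turn [0. 0. 0.] shift [-0.1197  0.0244  0.034 ]
```

Call:
{"op": "move_arm", "data": {"moves": [[0,0,0,0,0,-0.03,0.022],[0,0,2,-0.01,-0.005,-0.07,0.022],[0,0,5,-0.04,-0.015,-0.1,0.022],[0,0,6.5,-0.08,-0.03,-0.13,0.022],[0,0,6.5,-0.12,-0.045,-0.13,0.022],[0,0,6.5,-0.16,-0.06,-0.13,0.022],[0,0,6.5,-0.195,-0.077,-0.13,0.022],[0,0,6.5,-0.204,-0.077,-0.13,0.022],[0,0,6.5,-0.204,-0.077,-0.13,0.022]]}}

```text
clock: 24.9
position: [0.41, 0.0584, 0.2198]
ee_rot: [0.629, 0.778, 0.0, 0.001]
ft_force: [-1.1, 0.1, -0.6]
grip_width: 0.377
```

Call:
{"op": "move_arm", "data": {"moves": [[0,0,0,-0.035,0.008,0.01,0.022],[0,0,0,-0.075,0.016,0.02,0.022],[0,0,0,-0.11,0.024,0.031,0.022],[0,0,0,-0.12,0.024,0.031,0.022],[0,0,0,-0.12,0.024,0.031,0.022],[0,0,0,-0.12,0.024,0.031,0.022]]}}

```text
clock: 25.5
position: [0.4589, -0.0503, 0.1888]
ee_rot: [0.626, 0.779, 0.0, -0.0]
ft_force: [0.2, -0.0, -0.9]
grip_width: 0.382
```

```bash
python3 - <<'E'
from h import *
import pickle
p,r=now();print(bar(p));W=cams.camera_params("wrist");im=cams.camera("wrist");p,r=now();print(bar(p))
pickle.dump((W,im),open("w_r1.pkl","wb"))
h=cv2.cvtColor(im,cv2.COLOR_RGB2HSV);m=(((h[...,0]<8)|(h[...,0]>172))&(h[...,1]>120)&(h[...,2]>25))
for v in range(216,300,6):
    i=np.where(m[v,260:380])[0]+260; print(v,(i.min(),i.max(),len(i)) if len(i) else None)
g=im.mean(2).astype(int)
for v in (318,330,345,360,372): print(v,g[v,300:344].tolist())
E
```

```text
t 25.5 pos [ 0.4589 -0.0503  0.1888] a 102.42 zax [ 0.001  0.001 -1.   ] F [ 0.2 -0.  -0.9] w 32.6 j [ 0.71  0.02 -0.69  1.86  0.01  1.26  1.8 ]
along -55.1 side 1.5 z 3.8
t 25.55 pos [ 0.4588 -0.0504  0.189 ] a 102.44 zax [ 0.001  0.    -1.   ] F [-0.  -0.7 -0.6] w 32.6 j [ 0.71  0.02 -0.69  1.86  0.01  1.26  1.8 ]
along -55.1 side 1.5 z 4.0
216 None
222 (np.int64(293), np.int64(347), 55)
228 (np.int64(292), np.int64(349), 58)
234 (np.int64(292), np.int64(349), 58)
240 (np.int64(291), np.int64(350), 60)
246 (np.int64(290), np.int64(352), 63)
252 (np.int64(288), np.int64(353), 66)
258 (np.int64(287), np.int64(355), 69)
264 (np.int64(287), np.int64(355), 69)
270 (np.int64(287), np.int64(355), 69)
276 (np.int64(287), np.int64(355), 69)
282 (np.int64(287), np.int64(354), 68)
288 (np.int64(288), np.int64(354), 67)
294 (np.int64(287), np.int64(355), 69)
318 [45, 46, 46, 45, 47, 46, 46, 44, 46, 44, 45, 48, 73, 95, 107, 114, 120, 125, 131, 131, 128, 123, 116, 105, 92, 69, 52, 47, 45, 46, 45, 45, 44, 46, 46, 46, 47, 46, 45, 46, 43, 46, 44, 46]
330 [45, 46, 43, 45, 44, 44, 45, 47, 44, 45, 43, 48, 73, 93, 105, 113, 120, 122, 123, 124, 123, 121, 115, 103, 90, 67, 50, 44, 46, 45, 44, 46, 44, 45, 44, 44, 45, 45, 44, 45, 46, 44, 45, 45]
345 [40, 44, 44, 43, 44, 44, 43, 37, 24, 15, 12, 27, 67, 92, 104, 113, 119, 122, 123, 123, 125, 120, 113, 101, 86, 56, 26, 15, 16, 16, 25, 39, 44, 44, 45, 45, 43, 44, 38, 25, 15, 15, 13, 12]
360 [44, 44, 41, 42, 42, 40, 39, 40, 40, 43, 42, 50, 76, 93, 104, 110, 110, 117, 121, 121, 121, 120, 110, 99, 85, 61, 46, 42, 42, 42, 42, 42, 43, 40, 40, 41, 44, 45, 45, 45, 44, 46, 44, 46]
372 [45, 43, 42, 42, 40, 43, 40, 42, 43, 42, 45, 54, 72, 90, 102, 111, 116, 120, 121, 121, 120, 118, 109, 95, 81, 61, 49, 45, 44, 40, 42, 41, 43, 41, 41, 40, 42, 45, 44, 45, 42, 39, 36, 32]
```

Call:
{"op": "move_arm", "data": {"moves": [[0,0,0,-0.0015,0.006,0,0.022],[0,0,0,-0.0015,0.016,0,0.022],[0,0,0,-0.0015,0.025,0,0.022],[0,0,0,-0.0015,0.034,0,0.022],[0,0,0,-0.0015,0.043,0,0.022],[0,0,0,-0.0015,0.052,0,0.022],[0,0,0,-0.0015,0.061,0,0.022],[0,0,0,-0.0015,0.07,0,0.022],[0,0,0,-0.0015,0.075,0,0.022],[0,0,0,-0.0015,0.075,0,0.022]]}}

```text
clock: 26.55
position: [0.5327, -0.0377, 0.1882]
ee_rot: [0.627, 0.779, 0.0, -0.0]
ft_force: [0.5, 0.5, -1.2]
grip_width: 0.376
```

```bash
python3 - <<'E'
from h import *
p,r=now();print(bar(p))
E
```

```text
t 26.55 pos [ 0.5327 -0.0377  0.1882] a 102.31 zax [-0.     0.001 -1.   ] F [ 0.5  0.5 -1.2] w 32.1 j [ 0.62  0.21 -0.71  1.7   0.14  1.29  1.66]
along 19.7 side -1.8 z 3.2
```

Call:
{"op": "move_arm", "data": {"moves": [[0,0,0,0.0015,0,0.007,0.022],[0,0,0,0.0015,0.001,0.0145,0.022],[0,0,0,0.0015,0.004,0.0145,0.022],[0,0,0,0.0015,0.01,0.0145,0.022],[0,0,0,0.0015,0.015,0.0145,0.022],[0,0,0,0.0015,0.02,0.0145,0.022],[0,0,0,0.0015,0.025,0.0145,0.022],[0,0,0,0.0015,0.027,0.0145,0.022],[0,0,0,0.0015,0.027,0.0145,0.022]]}}

```text
clock: 27.45
position: [0.5585, -0.0306, 0.1738]
ee_rot: [0.627, 0.779, 0.0, -0.0]
ft_force: [0.4, -0.1, -1.4]
grip_width: 0.379
```

```bash
python3 - <<'E'
from h import *
p,r=now();print(bar(p))
E
```

```text
t 27.45 pos [ 0.5585 -0.0306  0.1738] a 102.3 zax [-0.  0. -1.] F [ 0.4 -0.1 -1.4] w 32.4 j [ 0.57  0.28 -0.71  1.65  0.19  1.28  1.62]
along 46.5 side -0.4 z -11.2
```

Call:
{"op": "move_arm", "data": {"moves": [[0,0,0,0.0005,0.001,0.0005,0.022],[0,0,0,0.0005,0.002,0.001,0.022],[0,0,0,0.0005,0.002,0.0015,0.022],[0,0,0,0.0005,0.002,0.0015,0.022]]}}

```text
clock: 27.85
position: [0.56, -0.03, 0.1723]
ee_rot: [0.627, 0.779, -0.0, 0.0]
ft_force: [-0.6, -1.2, -1.5]
grip_width: 0.382
```

Call:
{"op": "move_arm", "data": {"moves": [[0,0,0,0,0,0.0005,0.022],[0,0,0,0,0,0.0005,0.022]]}}

```text
clock: 28.05
position: [0.5601, -0.03, 0.1719]
ee_rot: [0.627, 0.779, -0.0, 0.0]
ft_force: [0.5, -0.7, -1.1]
grip_width: 0.38
```

Call:
{"op": "move_arm", "data": {"moves": [[0,0,0,0,0,0.0005,0.022],[0,0,0,0,0,0.0005,0.022]]}}

```text
clock: 28.25
position: [0.5602, -0.03, 0.1716]
ee_rot: [0.627, 0.779, 0.0, 0.0]
ft_force: [0.2, 0.1, 0.5]
grip_width: 0.38
```

Call:
{"op": "move_arm", "data": {"moves": [[0,0,0,0,0,0.0005,0.022],[0,0,0,0,0,0.0005,0.022]]}}

```text
clock: 28.45
position: [0.5603, -0.0299, 0.1714]
ee_rot: [0.627, 0.779, 0.0, 0.0]
ft_force: [-1.8, 0.3, 4.0]
grip_width: 0.383
```

Call:
{"op": "move_arm", "data": {"moves": [[0,0,0,0,0.001,-0.0004,0.022],[0,0,0,0,0.002,-0.0004,0.022],[0,0,0,0,0.002,-0.0004,0.022]]}}

```text
clock: 28.75
position: [0.5622, -0.0295, 0.1715]
ee_rot: [0.627, 0.779, -0.0, 0.0]
ft_force: [-2.9, -0.4, 5.5]
grip_width: 0.381
```

Call:
{"op": "move_arm", "data": {"moves": [[0,0,0,0,0.001,0,0.022],[0,0,0,0,0.001,0,0.022]]}}

```text
clock: 28.95
position: [0.5626, -0.0295, 0.1714]
ee_rot: [0.627, 0.779, -0.001, -0.0]
ft_force: [-5.9, -2.5, 6.8]
grip_width: 0.38
```

Call:
{"op": "move_arm", "data": {"moves": [[0,0,0,0,0.0003,-0.0005,0.022],[0,0,0,0,0.0003,-0.0005,0.022],[0,0,0,0,0.0003,-0.0005,0.022]]}}

```text
clock: 29.25
position: [0.5626, -0.0295, 0.1715]
ee_rot: [0.628, 0.779, -0.001, -0.001]
ft_force: [-5.5, -0.3, 4.4]
grip_width: 0.378
```

```bash
python3 - <<'E'
from h import *
import pickle
p,r=now();print(bar(p));W=cams.camera_params("wrist");im=cams.camera("wrist");pickle.dump((W,im),open("w_r2.pkl","wb"))
v=cv2.resize(im[180:400,180:460],None,fx=2.7,fy=2.7);cv2.imwrite("pics/r2.png",v[:,:,::-1])
g=im.astype(int)
for v in range(285,350,2): print(v,g[v,[303,311,330,338]].tolist())
E
```

```text
t 29.25 pos [ 0.5626 -0.0295  0.1715] a 102.27 zax [-0.002 -0.    -1.   ] F [-5.5 -0.3  4.4] w 32.3 j [ 0.56  0.3  -0.7   1.64  0.2   1.28  1.61]
along 50.7 side -0.2 z -13.5
285 [[68, 14, 14], [69, 18, 15], [69, 15, 14], [67, 11, 13]]
287 [[70, 19, 17], [69, 17, 16], [68, 14, 14], [69, 15, 15]]
289 [[68, 17, 14], [69, 16, 15], [69, 19, 16], [69, 16, 16]]
291 [[69, 18, 14], [69, 15, 16], [70, 18, 18], [69, 16, 16]]
293 [[68, 17, 18], [69, 17, 18], [68, 14, 14], [69, 16, 15]]
295 [[69, 20, 15], [69, 26, 18], [68, 24, 16], [68, 24, 14]]
297 [[77, 65, 15], [77, 65, 16], [77, 65, 15], [77, 65, 16]]
299 [[78, 67, 18], [78, 68, 18], [77, 66, 16], [78, 67, 15]]
301 [[77, 67, 17], [77, 67, 16], [77, 67, 18], [77, 68, 15]]
303 [[78, 67, 15], [78, 67, 15], [78, 68, 19], [76, 67, 18]]
305 [[77, 67, 17], [77, 66, 16], [77, 67, 17], [77, 67, 15]]
307 [[77, 67, 16], [76, 66, 13], [77, 67, 15], [85, 74, 17]]
309 [[76, 65, 14], [76, 66, 13], [77, 67, 18], [104, 90, 19]]
311 [[76, 66, 12], [76, 66, 13], [78, 68, 14], [104, 90, 15]]
313 [[88, 76, 17], [77, 67, 16], [103, 88, 17], [105, 91, 21]]
315 [[
[... 457 characters left out ...]
 70, 59], [87, 78, 56], [88, 81, 79], [88, 78, 57]]
331 [[24, 57, 116], [22, 44, 89], [33, 75, 152], [25, 57, 117]]
333 [[31, 75, 154], [32, 73, 149], [29, 74, 153], [30, 75, 154]]
335 [[31, 75, 154], [32, 75, 154], [30, 76, 154], [29, 74, 153]]
337 [[30, 75, 154], [28, 74, 153], [30, 75, 153], [29, 75, 154]]
339 [[28, 74, 153], [27, 73, 153], [29, 75, 153], [29, 74, 153]]
341 [[29, 74, 153], [31, 76, 154], [30, 74, 153], [31, 75, 154]]
343 [[29, 75, 153], [29, 73, 153], [30, 73, 152], [29, 74, 153]]
345 [[29, 73, 153], [31, 75, 154], [31, 75, 153], [28, 74, 152]]
347 [[29, 73, 153], [31, 75, 153], [32, 75, 154], [28, 73, 152]]
349 [[31, 74, 153], [30, 74, 153], [29, 73, 152], [29, 73, 152]]
```

Call:
{"op": "move_arm", "data": {"moves": [[0,0,0,0,0.0004,-0.0001,0.022],[0,0,0,0,0.0004,-0.0001,0.022],[0,0,0,0,0.0004,-0.0001,0.022]]}}

```text
clock: 29.6
position: [0.5626, -0.0295, 0.1715]
ee_rot: [0.628, 0.779, -0.001, -0.001]
ft_force: [-6.6, -1.4, 4.9]
grip_width: 0.388
```

Call:
{"op": "move_arm", "data": {"moves": [[0,0,0,0,0.0002,0,0.022],[0,0,0,0,0.0002,0,0.022],[0,0,0,0,0.0002,0,0.022],[0,0,0,0,0.0002,0,0.022]]}}

```text
clock: 30.0
position: [0.5626, -0.0295, 0.1714]
ee_rot: [0.628, 0.779, -0.001, -0.001]
ft_force: [-9.2, -1.7, 6.0]
grip_width: 0.378
```

Call:
{"op": "move_arm", "data": {"moves": [[0,0,0,0,0.0001,-0.0003,0.022],[0,0,0,0,0.0001,-0.0003,0.022],[0,0,0,0,0.0001,-0.0003,0.022],[0,0,0,0,0.0001,-0.0003,0.022],[0,0,0,0,0.0001,-0.0003,0.022],[0,0,0,0,0.0001,-0.0003,0.022],[0,0,0,0,0.0001,-0.0003,0.022]]}}

```text
clock: 30.7
position: [0.5626, -0.0295, 0.1715]
ee_rot: [0.628, 0.779, -0.001, -0.001]
ft_force: [-8.2, -1.7, 3.9]
grip_width: 0.373
```

Call:
{"op": "move_arm", "data": {"moves": [[0,0,0,0,-0.0008,0,0.022],[0,0,0,0,-0.0008,0,0.03],[0,0,0,0,-0.0008,0,0.06],[0,0,0,0,-0.0008,0,0.06],[0,0,0,0,-0.0008,0,0.06],[0,0,0,0,-0.0008,0,0.06],[0,0,0,0,-0.0008,-0.03,0.06],[0,0,0,0,-0.0008,-0.07,0.06],[0,0,0,0,-0.0008,-0.1,0.06],[0,0,0,0,-0.0008,-0.1,0.06]]}}

```text
clock: 31.7
position: [0.5652, -0.0288, 0.2767]
ee_rot: [0.627, 0.779, 0.002, 0.003]
ft_force: [0.4, 0.5, 0.2]
grip_width: 0.703
```

Call:
{"op": "move_arm", "data": {"moves": [[0,0,0,0,0,-0.02,0.06],[0,0,0,0,0,-0.02,0.06],[0,0,0,0,0,-0.02,0.06],[0,0,0,0,0,-0.02,0.06]]}}

```text
clock: 32.1
position: [0.5629, -0.0293, 0.291]
ee_rot: [0.627, 0.779, -0.0, -0.001]
ft_force: [0.0, -0.0, 0.6]
grip_width: 0.701
```

```bash
python3 - <<'E'
from h import *
p,r=now();im=cams.camera("wrist");t=cams.camera("scene")
a=cv2.resize(im[60:300,180:460],(466,400));b=cv2.resize(t[150:290,230:350],(334,390));b=cv2.copyMakeBorder(b,0,10,0,0,cv2.BORDER_CONSTANT)
cv2.imwrite("pics/fin.png",np.hstack([a,b])[:,:,::-1])
E
```

```text
t 32.1 pos [ 0.5629 -0.0293  0.291 ] a 102.29 zax [-0.001  0.    -1.   ] F [ 0.  -0.   0.6] w 59.9 j [ 0.57  0.23 -0.71  1.46  0.15  1.51  1.64]
```

View pics/fin.png

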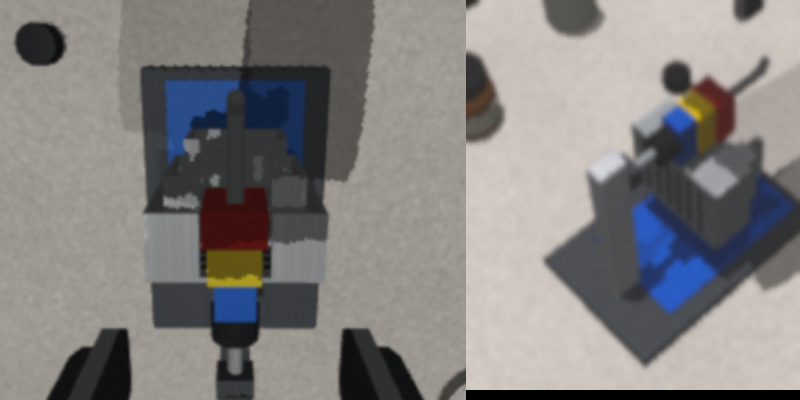

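All three hang nested, with blue against the collar, then yellow, then red, no gaps visible. The gripper is clear, so I'm handing in.

```bash
python3 -c "
from workcell import manip
print(manip.hand_in())"
```

```text
the job is handed in; nothing more can be done
None
```

The three strainers hang nested on the hook bar with their mouths toward the tip: the large blue against the black collar, then the middle yellow, then the small red. The job was handed in at about 32 s of the 72 s allowed; the hand-in gave no verdict.

- **Seating:** I found the collar by touch. Each strainer was lowered onto the bar and pressed home while held for more than half a second. The readings along the bar were about 7.5–8 N for the large, 7–9 N for the middle and 8–9 N for the small.
- **Forces:** The highest wrist-force reading was about 11 N, in total. Readings come only at the end of each move call, so brief peaks in between were not seen. I set the grip to 22 N, under the 25 N limit.
- **Last look:** The final wrist and scene pictures, taken after letting go, show the three handles touching with no visible gap and the gripper clear. I did not touch the other things on the bench, including the purple look-alike. The final pictures do not show all of them.
- **What disagreed:** The middle and small handles made contact about 1.3 mm short of where I had predicted from the grasp offsets. I put that down to measuring error in the grasp, since the wrist pictures showed the faces flush.

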